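Close the pin pocket and hold the jaw blank in the drilling jig

TASK

First slide the jig's pocket cover fully shut over the dowel pins, so that no swarf can fall in. Then lay the bevelled aluminium jaw blank flat on the jig's bed, bevel towards the robot, its straight back flush against the fence and its end up against the stop block. Finish while holding it there, ready for drilling: with the gripper, keep up one firm diagonal push on the blank, both down onto the bed and forward against the fence, and do not let go; leave everything else where it is.

Things in the scene. Friction and masses are not known exactly. Their poses are not given: they have to be found in the camera images.
- jig: steel drilling jig 230 (x) x 330 (y) mm, fixed; origin at the centre of its underside, on the bench; x points to the fence, y along it, z up (yaw varies up to 0.2 rad). The bed, 25 mm above the bench, spans x -40 to +85 mm, y -160 to +160 mm. In front of it (x -100 to -40 mm) runs a channel with a pocket of brass dowel pins (y -140 to 0 mm) and its sliding cover
- jig_bed: the flat steel bed of the jig (the table the blank lies on), its frame is that of the jig; top at z = 25 mm
- jig_fence: the straight dark steel fence along the far edge of the bed, its frame is that of the jig: its face towards the robot is the plane x = +85 mm, it reaches from the bed at z = 25 mm up to z = 65 mm, over the whole length in y
- fence_face (a point): middle of the foot of the fence's face, where it meets the bed; axes as the jig
- stop_face (a point): foot, on the bed, of the stop block's face that looks to the jig's -y (at jig x = +60 mm); axes as the jig. The stop is a dark steel block 55 (x) x 28 (y) mm, 31 mm above the bed, at the fence (jig x 27 to 82 mm), clamped at a different place along it each time (face at jig y +70 to +130 mm); it yields only to more than 90 N
- pocket_cover (a joint): the flat aluminium pocket cover, 58 (x) x 146 (y) x 6 mm, sliding along the jig's y in the channel: 0 m = pocket fully covered (end stop), up to 0.13 m = fully open; the value grows towards +y. It slides with about 2 N of friction and stays where it is left. Its top is 1 mm below the bed's top.
- cover_tab (a point): centre of the top of the upright tab in the middle of the pocket cover; the tab is 34 (x) x 12 (y) mm and stands 22 mm above the cover, its top 46 mm above the bench; axes as the jig. With the cover fully closed it is at jig x = -70, y = -67 mm
- blank: aluminium vise-jaw blank, a loose bar 50 (x) x 140 (y) x 36 (z) mm, about 0.5 kg; origin at the centre of its underside. Its upper long edge on the -x side has a 45 degree bevel, 16 mm wide and high: the -x face is only 20 mm high, the top 34 mm wide; the +x face is plain. It starts flat on the bench left or right of the jig, bevel roughly to the robot (yaw up to 0.8 rad)
- blank_bevel (a point): the middle of the bevel face of the blank: 17 mm to -x of the blank's origin and 28 mm above its underside; axes as the blank
- blank_end (a point): middle of the lower edge of the blank's +y end face: 70 mm to +y of the blank's origin
- offcut: a plain square aluminium bar offcut 32 x 110 x 32 mm without any bevel, a bystander; origin at the centre of its underside, long axis y
- collar: a small steel shaft collar (ring) 32 mm across, 14 mm high, lying on the bed of the jig near its -y end, a bystander; origin at the centre of its underside
- wrench: a steel wrench lying behind the jig, a bystander; origin on the underside
- oil_bottle: a white plastic bottle 60 mm across, 170 mm high, a bystander; origin at the centre of its underside
- mug: a white mug 80 mm across, 95 mm high, a bystander; origin at the centre of its underside
- bonnet: a turned steel valve bonnet 96 mm across, 90 mm high, a bystander; origin at the centre of its underside
Mind the look-alikes: they are no part of the job. What is shaped like the blank but orange or pink is not meant.

How it is judged (in metres and radians):
On the way, in this order (a step that is already met when the one before it is completed fails the run):
1. the pocket cover is fully shut (within 4 mm) (value of joint pocket_cover below 0.004 m), for 0.2 s.
2. the blank lies flat on the jig's bed with the cover shut (value of joint pocket_cover below 0.004 m and z of blank in the frame of jig between 0.0225 and 0.0275 m and angle between blank's own z axis and vertical below 0.04 rad), for 0.2 s.
At the end, for the whole second after the job is handed in: Cover shut (4 mm). Blank flat on the bed (2.5 mm, 0.04 rad), bevel to the robot, parallel to the fence (0.03 rad), back within 3 mm of it, +y end within 5 mm of the stop, at rest; kept pressed for the last second: fingers over 5 N on it, it over 3 N on the fence and over 9 N on the bed (all of step 2 and angle between the y axis of blank and the y axis of jig, either way round below 0.03 rad and x of blank_bevel in the frame of fence_face between -0.0455 and -0.038 m and y of blank_end in the frame of stop_face between -0.005 and 0.003 m and contact force between the fingers and blank above 5 N and contact force between blank and jig_fence above 3 N and contact force between blank and jig_bed above 9 N and linear speed of blank below 0.01 m/s); the arm keeps its last pose, push and grip.
It fails at once if a bystander (offcut, collar, wrench, bottle, mug or bonnet) is moved by more than 30 mm (distance of any of offcut, collar, wrench, oil_bottle, mug, bonnet from where it was at the start of the episode above 0.03 m).
It also fails if it takes over 72 s, if anything falls off the work surface, if the arm or the gripper's body presses on something with over 40 N, if the wrist force passes 120 N, or if a joint passes its speed limit or range.

ROBOT

A 6-joint arm with a two-finger parallel gripper is mounted at the origin on the work surface. World frame = base frame: x ahead of the robot, y to its left, z up, the work surface at z = 0. Lengths are in mm, angles in rad, forces in N, time in s.
With the tool pointing down it reaches from about 275 to 750 mm from the base axis. Payload 10.2 kg.
Tool frame: the origin (TCP) lies midway between the tips of the shut fingers; the grasp point (between the pads) lies grasp_offset behind it (grasp_offset is the distance from the TCP to the grasp point, in mm); x points along the fingers, z is the direction in which the jaws open and shut, and the axes are right-handed (so a half turn about x gives the same grasp; the last joint's range is limited). The gripper opens to 85 mm and grips with 20 to 120 N. Pads are 22 mm wide; open, the fingers measure 114 mm over their backs; the gripper's body (76 mm by 85 mm) begins 54 mm behind the grasp point. The pads swing forward as they close: fully open they stand 13 mm farther back than shut.
Start: joints at [1.037, 0.313, 1.498, -0, 1.331, -0.223], TCP at [160.568, 499.849, 203.194] pointing down, gripper open.
Joint ranges: [-2.94, 2.94], [-0.97, 2.17], [0.19, 2.56], [-1.23, 4.37], [0.02, 3.11], [-2.88, 2.88]. Speed limits (rad/s): [2.39, 2.39, 3.01, 3.14, 3.14, 3.14].

INTERFACE

Orientations are given as a unit quaternion [w, x, y, z].
In Python, from rig import sense, capture, calibration, finish_job, grasp_offset gives the robot as it stands.
- The arm moves only by the shell command python3 -m jog 'ROWS' [FORCE]. ROWS is JSON, a list of rows, each an object with "linear": the shift along the tool's x, y, z scaled (see below), a list of three; "rotation": the turn, a rotation vector about the tool's x, y, z scaled (see below), a list of three; "grip": the finger opening in mm, from 0 to 85.4. A call has 1 to 20 rows; each row is the pose to reach, as a shift and turn from the pose measured when the call began, along the tool's axes at that moment; what a row does not reach only later rows make up. The controller multiplies each number of a shift by 0.3 m and each number of a turn by 0.5 rad. A row lasts 1/12 s, in which the tool goes at most 41.7 mm and 7.16 degrees, less where a joint would pass 70% of its speed; a pose out of reach is approached as far as the arm can. A call with a number of a shift or a turn outside -1 to 1 is refused whole. A call with a gripper value outside its range is refused whole. The fingers move at their own pace and stop on an object; FORCE is the grip in N (left out, the last holds). Time passes only in rows, so rows that repeat a pose let the fingers close. It gives the time, the measured TCP pose, the force and the opening at its end, in the units of the state.
- sense(): the state, without advancing time (a new reading comes with each control period).
- capture(name): name is "side" or "top"; returns (picture, depth): 384x512x3 uint8, red, green, blue; 384x512 float32, mm along the optical axis (not along the pixel's ray), 0 where there is no reading.
- calibration(name): a dict with "intrinsics" (3x3 intrinsics, pixels), "world_from_camera" (4x4, takes a point from camera to world coordinates). Camera axes: x right, y up, looking along -z (the intrinsics and any distortion apply to the point x, -y, -z); pixel columns grow to the right and rows downward; lengths in mm; the calibration is good to about 2 mm. A picture is of the moment at which its call begins. calibration takes no time and is no camera call.
- finish_job(): hands the job in, once; it reports no verdict.
The state is a dict: "time_s": time; "joints": joint angles; "dq": joint speeds; "tau": joint torques, N m; "eef_pos": TCP position; "ee_rot": TCP orientation; "force": force on the tool from outside, world axes, zero at the start; "wrist_torque": the same for the moment, N m; "grip_width": opening from 0.0 (shut) to 1.0 (fully open).
Only numpy, scipy, OpenCV 4.12 (cv2) and the standard library are available. Lean on these libraries where they do the work, as an engineer would, in place of code of your own. Each camera call takes 0.05 s, during which the arm holds its last target.

## Working session

There is one attempt and no reset: what is moved stays moved. The work goes in short steps, Python scripts to look and compute and a shell command to move; the robot and the scene stay as the last step left them, time stands still between calls to the robot, and variables do not carry over. Pictures are saved under pics/ and viewed, and the job is handed in when it is done.

```bash
ls; mkdir -p pics; python3 - <<'E'
from rig import *
import cv2, numpy as np
s=sense(); print({k:np.round(v,3).tolist() for k,v in s.items()}); print(grasp_offset)
for n in("top","side"):
    p,d=capture(n); np.savez(f"pics/{n}0.npz",p=p,d=d); cv2.imwrite(f"pics/{n}0.png",cv2.resize(p[:,:,::-1],(800,600),interpolation=cv2.INTER_CUBIC))
    c=calibration(n); print(n,{k:np.round(v,3).tolist() for k,v in c.items()})
E
```

```text
pics
{'time_s': 0.0, 'joints': [1.037, 0.313, 1.498, -0.0, 1.331, -0.223], 'dq': [0.001, -0.0, -0.0, -0.0, 0.0, 0.0], 'tau': [0.001, -41.225, -25.974, -0.0, 0.004, -0.0], 'eef_pos': [160.432, 499.591, 202.651], 'ee_rot': [0.571, -0.417, 0.572, 0.416], 'force': [-0.784, -0.417, -0.609], 'wrist_torque': [-0.018, 0.004, -0.004], 'grip_width': 1.0}
18.700000000000003
top {'intrinsics': [[364.178, 0.0, 248.453], [0.0, 364.178, 189.513], [0.0, 0.0, 1.0]], 'world_from_camera': [[0.007, 0.986, -0.168, 342.97], [-1.0, 0.011, 0.021, -23.111], [0.023, 0.168, 0.986, 1290.044], [0.0, 0.0, 0.0, 1.0]]}
side {'intrinsics': [[415.933, 0.0, 255.738], [0.0, 415.933, 189.46], [0.0, 0.0, 1.0]], 'world_from_camera': [[0.996, 0.031, -0.08, 466.525], [-0.084, 0.51, -0.856, -1021.118], [0.014, 0.86, 0.511, 638.491], [0.0, 0.0, 0.0, 1.0]]}
```

View pics/top0.png

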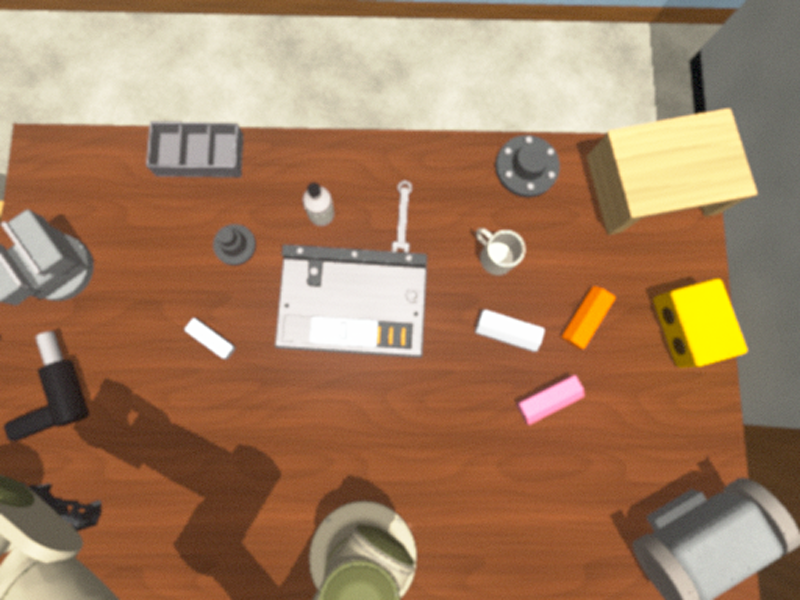

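View pics/side0.png

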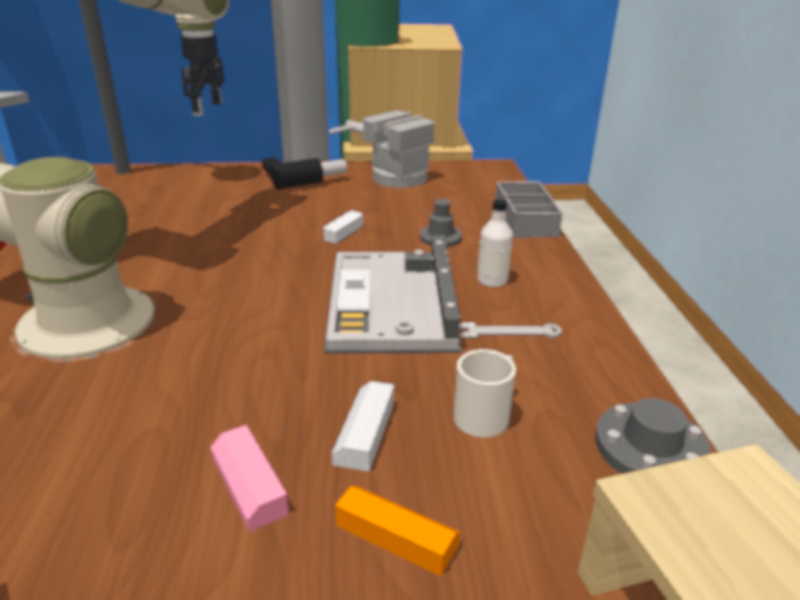

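Candidates in the 800x600 top picture:
- (510,330): the larger aluminium bar right of the jig. I choose this one by its size and bevel.
- (208,338): the smaller plain bar, which is the offcut.
- (588,317): orange decoy.
- (552,400): pink decoy.

The jig is around (350,300), the stop is at (315,272), and the cover is open with the pins visible at (395,335).

```bash
cat > h.py <<'E'
import numpy as np, cv2
from rig import *
def cloud(name,d):
    c=calibration(name);K=np.array(c["intrinsics"]);T=np.array(c["world_from_camera"])
    v,u=np.mgrid[0:d.shape[0],0:d.shape[1]]
    X=np.stack([(u-K[0,2])/K[0,0]*d,-(v-K[1,2])/K[1,1]*d,-d],-1)
    return X@T[:3,:3].T+T[:3,3]
def proj(name,P):
    c=calibration(name);K=np.array(c["intrinsics"]);T=np.array(c["world_from_camera"])
    q=(np.atleast_2d(P)-T[:3,3])@T[:3,:3]
    return np.stack([K[0,2]+K[0,0]*q[:,0]/-q[:,2],K[1,2]-K[1,1]*q[:,1]/-q[:,2]],-1)
E
python3 - <<'E'
from h import *
for n,crops in(("top",[(170,150,110,85),(295,190,65,45)]),("side",[(205,150,95,80),(205,240,55,65)])):
    z=np.load(f"pics/{n}0.npz");p,d=z["p"],z["d"]
    X=cloud(n,d)
    for i,(x,y,w,h) in enumerate(crops):
        cv2.imwrite(f"pics/{n}c{i}.png",cv2.resize(p[y:y+h,x:x+w,::-1],None,fx=7,fy=7,interpolation=cv2.INTER_CUBIC))
    x,y,w,h=crops[1]
    print(n);
    for r in range(y,y+h,3): print(r,' '.join('%3d'%X[r,c,2] for c in range(x,x+w,3)))
E
```

```text
top
190   1   2  -1   0   0   0   1   1  -2   1   2   4   0  -1   2   4   2   1   0   1   1   1
193  -2   1   5   1   3   0   1   4   1   0   0  -2   3   3   2   0   2  -2   0  -2   3  -6
196   1   4   3   4   0   3   0   4   4   3   1   0  -1   4   3  -1   3   0   6   0   3   4
199   6   1   0   3   7  35  35  -2   4   5   1   0   1   5   1   0   5   2   0   0   5   0
202   7   0   5   0   4  37  38  38  36  39   2   1   0   3   2  -2   2   3   3   1   2   0
205  -6   0   1  -3  30  38  38  37  34  37  42  39  41   6  -3   0   0   3   2   2   4   0
208   0  -2   0   1  34  42  34  38  40  39  38  38  35  36  34  37   0   3   2  -2   6   2
211   0   0  -1   0  25  31  32  33  34  37  41  40  38  35  37  35  37  35   0   0   0   8
214   0   0  -3   2  -1   9  21  24  33  31  37  35  38  34  43  38  38  34   0   4   2   0
217   8   0   4   1   4   2  -2   2  13  21  23  29  34  38  37  35  41  37   1   5   2   1
220   3   0   2   4   6   1   0   2  -2  -2   1   6  20  29  27  29  35   3   2   4  -2   5
223   2   2   0   3  -3   4   6   3  -3   0   3  -3   4   3   6  23  28   1  -1   1 
[... 1348 characters left out ...]
  16  29  35  35  35  36  33  33  16  -2  -2   0  -1  -2   0
282   0   0  -2  -2  23  32  35  32  35  36  35  32   9   0  -1  -1   0  -1  -2
285   0  -1  -1   0  28  33  34  35  34  36  33  23   1   0   0   0  -2  -1   0
288  -1   1  -1  21 638  27  29  31  31  33  36  16  -3  -1  -1  -1   0  -2   0
291  -3   0  -4  17  18  18  21  22  25  25  26   6  -3   0  -1   0  -3  -2  -1
294   0  -1   0   8   7  10  12  13  14  15  19  -1  -1   0  -1  -3  -1  -1   0
297   1  -1  -1   1   0   2   4   5   6   8  10   0   0   0  -1   0  -1  -1  -2
300   0   0   0   0  -1  -1   0   0   0   0   1  -1  -3   0  -1  -2   0  -2   0
303  -1   0   0  -2  -1   0   0   0   0   0  -1  -1   0  -2  -2  -1   0  -1   0
```

```bash
python3 - <<'E'
import cv2,numpy as np
a=cv2.imread('pics/topc1.png');b=cv2.imread('pics/sidec1.png')
h=max(a.shape[0],b.shape[0]);o=np.zeros((h,a.shape[1]+b.shape[1],3),np.uint8)
o[:a.shape[0],:a.shape[1]]=a;o[:b.shape[0],a.shape[1]:]=b
cv2.imwrite('pics/blankc.png',cv2.resize(o,None,fx=.9,fy=.9)); print(o.shape)
E
```

```text
(455, 840, 3)
```

View pics/blankc.png

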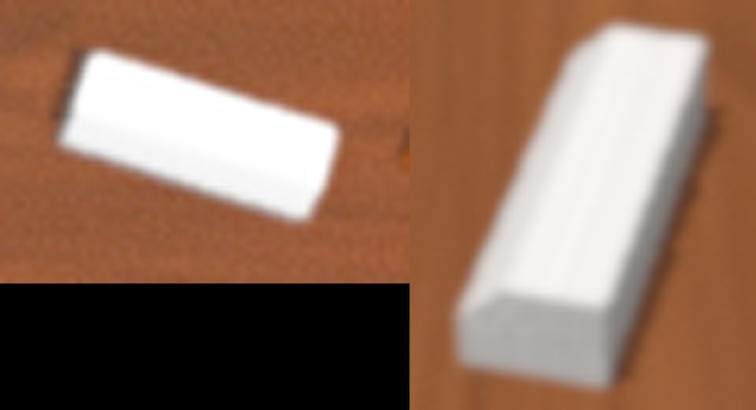

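View pics/topc0.png

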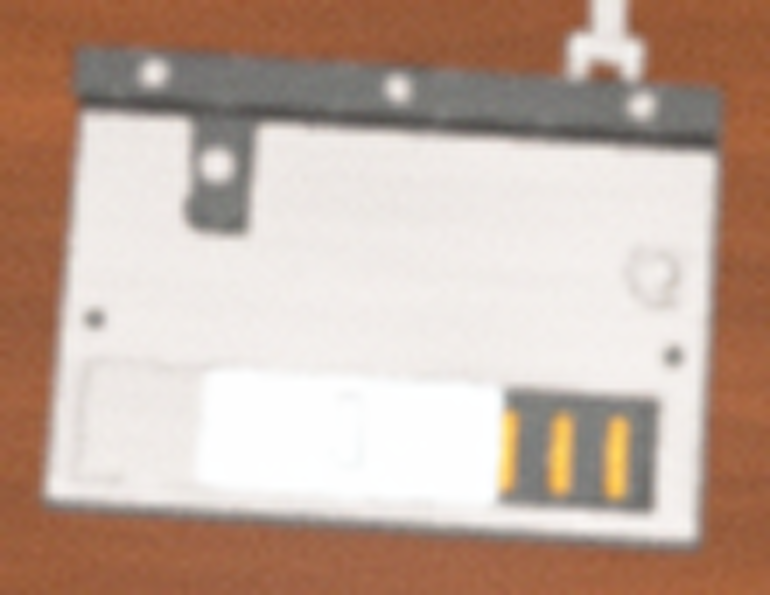

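The crop shows the bar at (510,330) with its bevel on the lower side in the top view, towards the robot. Its +y end is to the left. It is the blank.

View pics/sidec0.png

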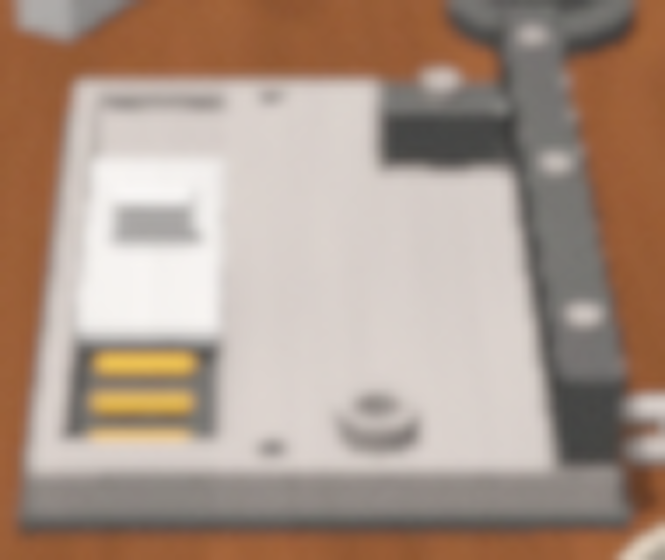

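```bash
cat > fit.py <<'E'
from h import *
from scipy.optimize import least_squares
off={"top":(170,150),"side":(205,150)}
def px(n,u,v,o=None):
    o=o or off[n]; return np.array([(u+.5)/7-.5+o[0],(v+.5)/7-.5+o[1]])
obs=[("top",(-115,165,25),(48,498)),("top",(-115,-165,25),(700,540)),("top",(115,165,65),(80,47)),("top",(115,-165,65),(722,92)),("top",(85,-165,25),(718,150)),
("side",(-115,-165,25),(25,470)),("side",(-115,165,25),(75,78)),("side",(85,-165,25),(562,465)),("side",(85,-165,65),(553,380)),("side",(115,-165,65),(620,380)),("side",(-115,-165,0),(20,525)),("side",(115,-165,0),(632,520))]
def W(p,P):
    P=np.atleast_2d(P).astype(float);c,s=np.cos(p[2]),np.sin(p[2])
    return np.stack([p[0]+c*P[:,0]-s*P[:,1],p[1]+s*P[:,0]+c*P[:,1],P[:,2]],-1)
if __name__=="__main__":
    f=lambda p:np.concatenate([proj(n,W(p,P))[0]-px(n,*q) for n,P,q in obs])
    for cam in (None,"top","side"):
        ff=lambda p:np.concatenate([proj(n,W(p,P))[0]-px(n,*q) for n,P,q in obs if cam in(None,n)])
        r=least_squares(ff,[500,0,0],loss="soft_l1"); print(cam,r.x,np.round(r.fun.reshape(-1,2),1).tolist())
    r=least_squares(f,[500,0,0],loss="soft_l1").x
    # ray-plane for measured features -> jig coords
    def ray(n,u,v,z,o=None):
        c=calibration(n);K=np.array(c["intrinsics"]);T=np.array(c["world_from_camera"])
        a=px(n,u,v,o);dd=T[:3,:3]@np.array([(a[0]-K[0,2])/K[0,0],-(a[1]-K[1,2])/K[1,1],-1]);t=(z-T[2,3])/dd[2];w=T[:3,3]+t*dd
        c,s=np.cos(r[2]),np.sin(r[2]);e=w-[r[0],r[1],0]
        return np.round([c*e[0]+s*e[1],-s*e[0]+c*e[1]],1),np.round(w,1)
    for l,a in dict(stopT=("top",245,232,56),stopT2=("top",255,130,56),stopS=("side",385,165,25),stopS2=("side",515,165,25),stopSt=("side",385,115,56),coverS=("side",150,337,24),coverT=("top",503,440,24),coverTl=("top",200,430,24),pinend=("top",655,450,20),tabT=("top",350,430,46),collarT=("top",653,275,32),collarS=("side",378,408,39)).items(): print(l,*ray(*a))
E
python3 fit.py
```

```text
None [ 5.48984573e+02  3.37262276e+01 -5.74348675e-02] [[-2.2, 0.8], [-0.2, 1.2], [-2.2, -2.1], [1.3, -2.0], [0.4, 0.6], [-1.0, 0.2], [-0.7, -1.1], [-0.7, 0.7], [1.3, -0.1], [3.4, -0.2], [0.1, 0.2], [0.1, 0.6]]
top [ 5.48797514e+02  3.23822264e+01 -4.75144518e-02] [[-1.5, 1.4], [0.6, 0.8], [-2.2, -1.7], [1.4, -2.4], [0.5, 0.2]]
side [ 5.49469542e+02  3.47022038e+01 -6.25848685e-02] [[-1.1, -0.2], [-0.3, -1.3], [-0.9, 0.5], [1.1, -0.2], [3.3, -0.2], [0.0, -0.1], [-0.0, 0.5]]Traceback (most recent call last):
  File "fit.py", line 16, in <module>
    r=least_squares(f,[500,0,0],loss="soft_l1").x
      ~~~~~~~~~~~~~^^^^^^^^^^^^^^^^^^^^^^^^^^^^
    return func(*args, **kwargs)
    result = trf(vector_fun.fun, vector_fun.jac, x0, f0, J0, lb, ub, ftol, xtol,
                 gtol, max_nfev, x_scale, loss_function, tr_solver,
                 tr_options.copy(), verbose, callback=callback_wrapped)
    return trf_no_bounds(
        fun, jac, x0, f0, J0, ftol, xtol, gtol, max_nfev, x_scale,
        loss_function, tr_solver, tr_options, verbose, callback=callback)
    f_new = fun(x_new)
    self._update_fun()
    ~~~~~~~~~~~~~~~~^^
    self.f = self.fun_wrapped(xp_copy(self.x))
             ~~~~~~~~~~~~~~~~^^^^^^^^^^^^^^^^^
    return np.atleast_1d(self.fun(x))
                         ~~~~~~~~^^^
    return self.f(x, *self.args, **self.kwargs)
           ~~~~~~^^^^^^^^^^^^^^^^^^^^^^^^^^^^^^
  File "fit.py", line 12, in <lambda>
    f=lambda p:np.concatenate([proj(n,W(p,P))[0]-px(n,*q) for n,P,q in obs])
                               ~~~~^^^^^^^^^^
  File "h.py", line 9, in proj
    c=calibration(name);K=np.array(c["intrinsics"]);T=np.array(c["world_from_camera"])
ValueError: time passes only in moves, steps and waits
```

```bash
python3 - <<'E'
import re
s=open('h.py').read()
s=s.replace("def cloud","import functools\ncalibration=functools.lru_cache(calibration)\ndef cloud",1)
open('h.py','w').write(s)
s=open('fit.py').read()
i=s.index('    f=lambda');j=s.index('    # ray')
s=s[:i]+'''    def M(p,P):
        P=list(P)
        if P[2]==65 or P[0]==85:
            P[1]=np.sign(P[1])*p[4]
            if P[0]==115:P[0]=p[3]
        return W(p,P)
    for cam in ("top","side",None):
        ff=lambda p:np.concatenate([np.concatenate([proj(n,M(p,P))[0]-px(n,*q) for n,P,q in obs if cam in(None,n)]),[(p[4]-163)/5]])
        r=least_squares(ff,[500,0,0,110,163],loss="soft_l1"); print(cam,r.x,np.round(r.fun[:-1].reshape(-1,2),1).tolist())
    r=r.x
'''+s[j:]
open('fit.py','w').write(s)
E
python3 fit.py
```

```text
top [ 5.52072763e+02  3.06000228e+01 -5.68262700e-02  1.04507054e+02
  1.59905512e+02] [[-1.2, -0.0], [0.8, 0.3], [-0.1, 0.1], [0.5, -0.1], [-0.2, -0.3]]
side [ 5.50055446e+02  3.40623349e+01 -6.16247693e-02  1.05917180e+02
  1.64016625e+02] [[-0.9, 0.0], [-0.2, -1.2], [-0.6, 0.4], [1.4, -0.3], [-0.0, -0.3], [0.3, 0.0], [0.3, 0.6]]
None [ 5.50657145e+02  3.16765831e+01 -6.20501377e-02  1.05667253e+02
  1.60618827e+02] [[-1.7, 0.1], [0.3, 0.9], [-0.4, -0.1], [0.6, 0.3], [-0.2, 0.3], [-0.7, 0.5], [0.0, -0.9], [-0.4, 0.2], [1.7, -0.6], [0.1, -0.6], [0.5, 0.5], [0.6, 1.1]]
stopT [20.6 70.9] [575.6 101.1  56. ]
stopT2 [72.1 70.5] [627.   97.6  56. ]
stopS [27.1 74.6] [582.4 104.4  25. ]
stopS2 [84.7 74.9] [639.8 101.1  25. ]
stopSt [26.2 62.8] [580.7  92.7  56. ]
coverS [-71.  -67.8] [475.6 -31.6  24. ]
coverT [-69.2 -62.9] [477.7 -26.8  24. ]
coverTl [-75.1  87.7] [481.2 123.9  24. ]
pinend [ -68.3 -139.1] [ 473.8 -102.9   20. ]
tabT [-72.  12.] [479.5  48.2  46. ]
collarT [  18.1 -131.9] [ 560.6 -101.1   32. ]
collarS [  17.7 -142.2] [ 559.5 -111.4   39. ]
```

```bash
cat > blank.py <<'E'
from fit import *
ob=[("top",(25,70,36),(90,50)),("top",(25,-70,36),(340,125)),("top",(-25,-70,20),(305,220)),("top",(-25,70,20),(60,142)),
("side",(-25,-70,0),(460,360)),("side",(25,-70,0),(612,387)),("side",(25,-70,36),(612,305)),("side",(-25,-70,20),(460,312)),("side",(-9,-70,36),(500,292)),("side",(25,70,36),(708,38)),("side",(-9,70,36),(610,24))]
def p2(n,u,v):
    if n=="side":u-=409.5
    o=(295,190) if n=="top" else (205,240)
    return np.array([u/6.3-.5+.08+o[0],v/6.3-.5+.08+o[1]])
for cam in("top","side",None):
    ff=lambda p:np.concatenate([proj(n,W(p,P))[0]-p2(n,*q) for n,P,q in ob if cam in(None,n)])
    r=least_squares(ff,[500,-200,-.2],loss="soft_l1");print(cam,r.x,np.round(r.fun.reshape(-1,2),1).tolist())
z=np.load("pics/side0.npz");X=cloud("side",z["d"]);m=(X[...,2]>33)&(X[...,2]<40);m[:240]=0;m[305:]=0;m[:,:205]=0;m[:,260:]=0
P=X[m][:,:2].astype(np.float32);print(m.sum(),P.mean(0),cv2.minAreaRect(P))
s=sense();from scipy.spatial.transform import Rotation as Ro
q=s["ee_rot"];print(np.round(Ro.from_quat([q[1],q[2],q[3],q[0]]).as_matrix(),3))
E
python3 blank.py
cat > to.py <<'E'
# usage: to.py x y z zaxis_deg [tilt_deg] : rows from the present pose; zaxis = world heading of tool z (jaw dir); 
import sys
from h import *
from scipy.spatial.transform import Rotation as Ro
s=sense();q=s["ee_rot"];R=Ro.from_quat([q[1],q[2],q[3],q[0]]).as_matrix()
p=np.array([float(a) for a in sys.argv[1:4]])
r=np.zeros(3)
if len(sys.argv)>4:
    a=np.radians(float(sys.argv[4]));zx=np.array([np.cos(a),np.sin(a),0]);
    xx=np.array([0,0,-1.]);
    Rt=np.stack([xx,np.cross(zx,xx),zx],1)
    r=Ro.from_matrix(R.T@Rt).as_rotvec()
l=R.T@(p-s["eef_pos"])
print("t",round(s["time_s"],2),"tcp",np.round(s["eef_pos"],1),"zhead",round(np.degrees(np.arctan2(R[1,2],R[0,2])),1),"xax",np.round(R[:,0],3),"F",np.round(s["force"],1),"grip",round(s["grip_width"],3),"j6",round(s["joints"][5],2))
print("linear",np.round(l/300,4).tolist(),"rotation",np.round(r/.5,3).tolist())
E
python3 to.py 481 84 150 86.5; python3 to.py 481 84 150 -93.5;python3 to.py 481 84 150 -3.5
```

```text
top [ 4.85582466e+02 -3.22803194e+02 -2.93782555e-01] [[0.4, 0.4], [-0.8, 0.4], [-0.1, -0.6], [0.4, -0.2]]
side [ 4.84363912e+02 -3.24107696e+02 -2.97155306e-01] [[0.4, 0.1], [-0.5, -0.2], [-0.7, -0.0], [0.1, 0.7], [0.9, -0.7], [-0.7, 0.1], [0.6, 0.2]]
None [ 4.84631179e+02 -3.23755671e+02 -2.98133215e-01] [[0.7, 0.6], [-0.5, 0.8], [0.1, -0.3], [0.7, 0.0], [0.5, -0.1], [-0.4, -0.3], [-0.6, -0.2], [0.2, 0.5], [1.0, -0.8], [-0.6, 0.0], [0.7, 0.2]]
670 [ 489.1718 -331.1281] ((490.48553466796875, -326.4726257324219), (141.26043701171875, 37.20709991455078), 73.40642547607422)
[[-0.001 -0.952  0.306]
 [-0.001  0.306  0.952]
 [-1.     0.    -0.001]]
t 0.1 tcp [160.4 499.6 202.7] zhead 72.2 xax [-0.001 -0.001 -1.   ] F [ 0.2  0.2 -0.5] grip 1.0 j6 -0.22
linear [0.1764, -1.4411, -0.992] rotation [-0.499, -0.002, -0.001]
t 0.1 tcp [160.4 499.6 202.7] zhead 72.2 xax [-0.001 -0.001 -1.   ] F [ 0.2  0.2 -0.5] grip 1.0 j6 -0.22
linear [0.1764, -1.4411, -0.992] rotation [5.784, -0.001, 0.003]
t 0.1 tcp [160.4 499.6 202.7] zhead 72.2 xax [-0.001 -0.001 -1.   ] F [ 0.2  0.2 -0.5] grip 1.0 j6 -0.22
linear [0.1764, -1.4411, -0.992] rotation [2.642, -0.002, 0.001]
```

```bash
python3 -m jog '[{"linear":[0.088,-0.72,-0.496],"rotation":[-0.5,0,0],"grip":0},{"linear":[0.088,-0.72,-0.496],"rotation":[-0.5,0,0],"grip":0},{"linear":[0.088,-0.72,-0.496],"rotation":[-0.5,0,0],"grip":0},{"linear":[0.088,-0.72,-0.496],"rotation":[-0.5,0,0],"grip":0},{"linear":[0.088,-0.72,-0.496],"rotation":[-0.5,0,0],"grip":0},{"linear":[0.088,-0.72,-0.496],"rotation":[-0.5,0,0],"grip":0},{"linear":[0.088,-0.72,-0.496],"rotation":[-0.5,0,0],"grip":0},{"linear":[0.088,-0.72,-0.496],"rotation":[-0.5,0,0],"grip":0},{"linear":[0.088,-0.72,-0.496],"rotation":[-0.5,0,0],"grip":0}]'; python3 to.py 484 85 90 86.5
```

```text
time_s: 0.85
eef_pos: [320.9, 291.2, 176.2]
ee_rot: [0.515, -0.484, 0.516, 0.484]
force: [0.2, 0.1, 0.5]
grip_width: 0.0
t 0.85 tcp [320.9 291.2 176.2] zhead 86.4 xax [-0.001 -0.001 -1.   ] F [0.2 0.1 0.5] grip 0.0 j6 -1.04
linear [0.2874, -0.5864, -0.6511] rotation [-0.004, -0.002, -0.002]
```

```bash
python3 -m jog '[{"linear":[0.2,-0.586,-0.651],"rotation":[0,0,0],"grip":0},{"linear":[0.2,-0.586,-0.651],"rotation":[0,0,0],"grip":0},{"linear":[0.2,-0.586,-0.651],"rotation":[0,0,0],"grip":0},{"linear":[0.2,-0.586,-0.651],"rotation":[0,0,0],"grip":0},{"linear":[0.2,-0.586,-0.651],"rotation":[0,0,0],"grip":0},{"linear":[0.2,-0.586,-0.651],"rotation":[0,0,0],"grip":0},{"linear":[0.2,-0.586,-0.651],"rotation":[0,0,0],"grip":0},{"linear":[0.3,-0.586,-0.651],"rotation":[0,0,0],"grip":0},{"linear":[0.45,-0.586,-0.651],"rotation":[0,0,0],"grip":0},{"linear":[0.45,-0.586,-0.651],"rotation":[0,0,0],"grip":0}]'; python3 to.py 484 78 31 86.5
python3 - <<'E'
from h import *
p,d=capture("side");cv2.imwrite("pics/s1.png",cv2.resize(p[100:240,170:330,::-1],None,fx=5,fy=4,interpolation=cv2.INTER_CUBIC)[:600])
E
```

```text
time_s: 1.68
eef_pos: [480.1, 86.0, 35.9]
ee_rot: [0.512, -0.481, 0.518, 0.487]
force: [-1.4, 0.8, -0.4]
grip_width: 0.002
t 1.68 tcp [480.1  86.   35.9] zhead 86.4 xax [-0.012 -0.    -1.   ] F [-1.4  0.8 -0.4] grip 0.002 j6 -1.57
linear [0.0161, -0.015, -0.0257] rotation [-0.003, -0.002, -0.023]
```

View pics/s1.png

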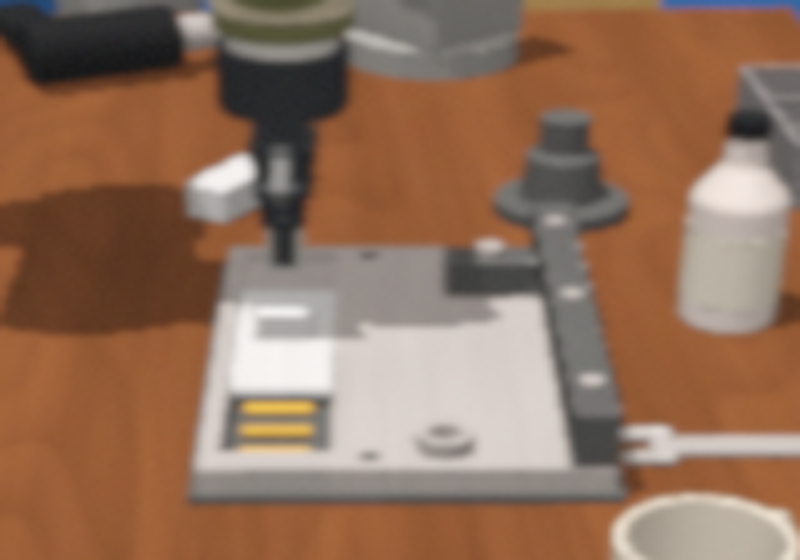

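```bash
python3 -m jog '[{"linear":[0.016,-0.01,-0.03],"rotation":[0,0,-0.02],"grip":0},{"linear":[0.016,-0.01,-0.06],"rotation":[0,0,-0.02],"grip":0},{"linear":[0.016,-0.01,-0.1],"rotation":[0,0,-0.02],"grip":0},{"linear":[0.016,-0.01,-0.14],"rotation":[0,0,-0.02],"grip":0},{"linear":[0.016,-0.01,-0.18],"rotation":[0,0,-0.02],"grip":0},{"linear":[0.016,-0.01,-0.22],"rotation":[0,0,-0.02],"grip":0},{"linear":[0.016,-0.01,-0.25],"rotation":[0,0,-0.02],"grip":0},{"linear":[0.016,-0.01,-0.27],"rotation":[0,0,-0.02],"grip":0},{"linear":[0.016,-0.01,-0.28],"rotation":[0,0,-0.02],"grip":0},{"linear":[0.016,-0.01,-0.28],"rotation":[0,0,-0.02],"grip":0}]'; python3 to.py 478 -15 31 86.5
python3 - <<'E'
from h import *
p,d=capture("side");cv2.imwrite("pics/s2.png",cv2.resize(p[100:240,170:330,::-1],None,fx=5,fy=4,interpolation=cv2.INTER_CUBIC)[:600])
E
```

```text
time_s: 2.57
eef_pos: [479.3, 1.6, 34.2]
ee_rot: [0.516, -0.485, 0.515, 0.483]
force: [-0.1, 0.6, 0.0]
grip_width: -0.001
t 2.57 tcp [479.3   1.6  34.2] zhead 86.4 xax [ 0.002 -0.001 -1.   ] F [-0.1  0.6  0. ] grip -0.001 j6 -1.75
linear [0.0107, 0.0009, -0.0553] rotation [-0.003, -0.002, 0.004]
```

View pics/s2.png

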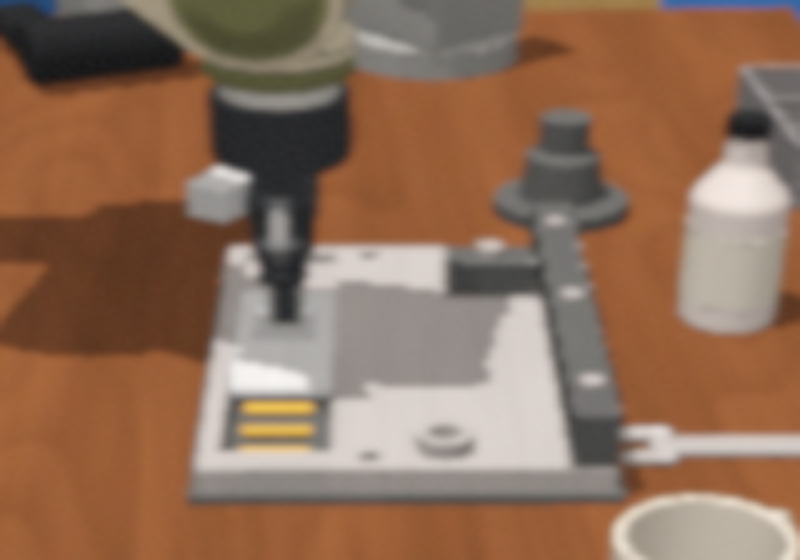

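```bash
python3 - <<'E'
from fit import *
J=[551,32.5,-.061]
f=lambda n,P:(np.round((proj(n,P)+.5-[170,100])*[5,4])).tolist()
print("tip",f("side",[[479.3,1.6,34.2]]),"tip1",f("side",[[480.1,86,35.9]]))
for y in (8,14,2,-25,-33): print(y,"tab top/bot",f("side",W(J,[[-87,y,46],[-53,y,46],[-87,y,24],[-53,y,24]])))
print("cover -y edge q=72",f("side",W(J,[[-99,-68,24],[-41,-68,24]])))
p,d=capture("top");cv2.imwrite("pics/t2.png",cv2.resize(p[150:235,170:280,::-1],None,fx=7,fy=7,interpolation=cv2.INTER_CUBIC))
p,d=capture("side");cv2.imwrite("pics/s3.png",cv2.resize(p[140:210,200:280,::-1],None,fx=8,fy=8,interpolation=cv2.INTER_CUBIC))
print("tip top",(proj("top",[[479.3,1.6,34.2]])+.5-[170,150])*7)
E
```

```text
tip [[287.0, 356.0]] tip1 [[285.0, 297.0]]
8 tab top/bot [[260.0, 312.0], [318.0, 312.0], [261.0, 338.0], [319.0, 338.0]]
14 tab top/bot [[260.0, 308.0], [318.0, 308.0], [261.0, 334.0], [319.0, 334.0]]
2 tab top/bot [[259.0, 316.0], [318.0, 316.0], [260.0, 342.0], [318.0, 342.0]]
-25 tab top/bot [[257.0, 334.0], [317.0, 335.0], [258.0, 361.0], [317.0, 361.0]]
-33 tab top/bot [[256.0, 340.0], [316.0, 340.0], [257.0, 367.0], [317.0, 367.0]]
cover -y edge q=72 [[233.0, 392.0], [337.0, 392.0]]
tip top [[446.13633936 434.45762715]]
```

View pics/t2.png

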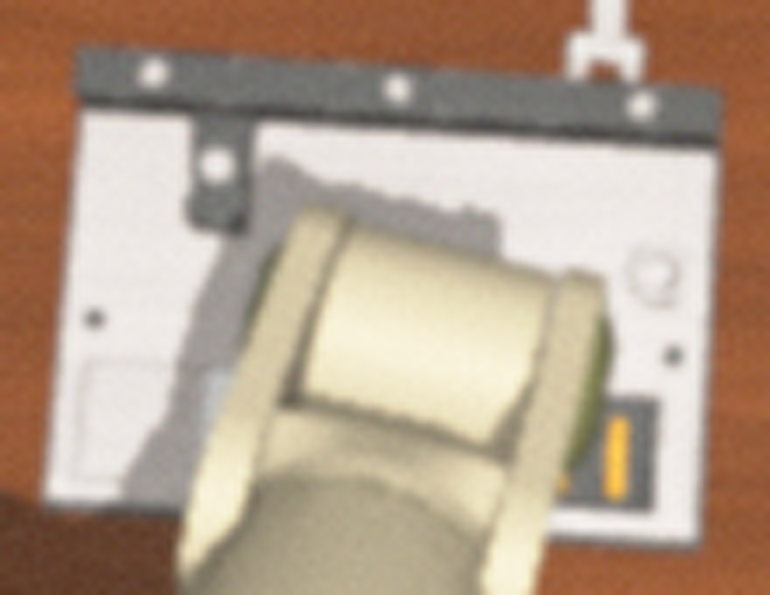

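View pics/s3.png

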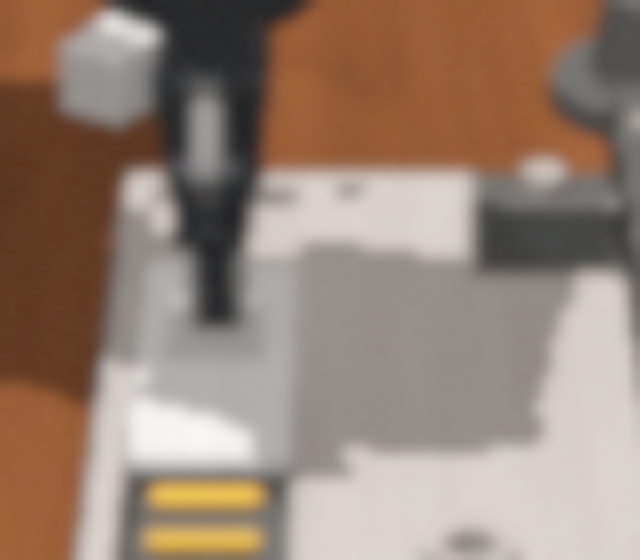

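```bash
python3 - <<'E'
from fit import *
print("init tip proj800",(proj("side",[[160.4,499.6,202.7],[160.4,499.6,216]])+.5)*1.5625)
p,d=capture("side");X=cloud("side",d)
for r in range(160,186,2): print(r,[np.round(X[r,c]).astype(int).tolist() for c in (224,227,229,231)],p[r,227])
z=np.load("pics/side0.npz");X=cloud("side",z["d"]);print([ (r,np.round(X[r,126]).astype(int).tolist()) for r in range(50,74,2)])
E
```

```text
init tip proj800 [[210.0574745  127.01146909]
 [209.27524636 121.26293189]]
160 [[473, -59, 155], [480, -57, 154], [486, -57, 154], [492, -14, 132]] [118 116 116]
162 [[473, -59, 150], [480, -62, 151], [485, -60, 150], [492, -12, 125]] [89 89 89]
164 [[473, -55, 142], [480, -55, 142], [485, -58, 143], [497, 186, 17]] [59 59 59]
166 [[472, -44, 130], [480, -49, 133], [485, -51, 133], [496, 174, 16]] [46 47 48]
168 [[472, -39, 122], [480, -43, 124], [485, -47, 125], [492, -5, 103]] [44 45 47]
170 [[472, -29, 110], [480, -31, 111], [486, -32, 111], [495, 150, 15]] [42 42 43]
172 [[472, -10, 94], [480, -13, 96], [486, -4, 90], [495, 131, 17]] [43 45 45]
174 [[472, -7, 86], [480, -12, 89], [486, -5, 85], [494, 104, 25]] [46 47 47]
176 [[472, -16, 85], [480, -11, 82], [486, -4, 78], [494, 95, 23]] [45 47 47]
178 [[472, -11, 75], [480, -10, 75], [486, -7, 73], [492, 43, 45]] [43 44 46]
180 [[472, -12, 70], [480, -8, 67], [486, -5, 66], [492, 40, 40]] [88 86 85]
182 [[472, 41, 33], [480, 38, 35], [486, 39, 34], [492, 42, 32]] [145 143 140]
184 [[471, 43, 25], [480, 41, 26], [486, 41, 26], [492, 41, 26]] [160 158 156]
[(50, [152, 477, 315]), (52, [152, 474, 309]), (54, [154, 461, 306]), (56, [155, 453, 301]), (58, [156, 443, 297]), (60, [157, 435, 292]), (62, [154, 444, 283]), (64, [152, 450, 275]), (66, [152, 444, 270]), (68, [150, 446, 262]), (70, [150, 442, 256]), (72, [147, 452, 247])]
```

```bash
python3 -m jog '[{"linear":[-0.03,0,0.14],"rotation":[0,0,0],"grip":0},{"linear":[-0.03,0,0.27],"rotation":[0,0,0],"grip":0},{"linear":[0,0,0.27],"rotation":[0,0,0],"grip":0},{"linear":[0,0,0.27],"rotation":[0,0,0],"grip":0},{"linear":[0.02,0,0.27],"rotation":[0,0,0],"grip":0}]'; python3 to.py 483 81 20 86.5
python3 - <<'E'
from h import *
p,d=capture("side");X=cloud("side",d)
for r in range(140,176,2): print(r,[np.round(X[r,c]).astype(int).tolist() for c in (224,226,228,230)])
cv2.imwrite("pics/s4.png",cv2.resize(p[110:210,180:280,::-1],None,fx=6,fy=6,interpolation=cv2.INTER_CUBIC))
E
```

```text
time_s: 3.18
eef_pos: [484.3, 83.3, 27.9]
ee_rot: [0.515, -0.485, 0.515, 0.484]
force: [0.4, -0.0, 0.4]
grip_width: 0.002
t 3.18 tcp [484.3  83.3  27.9] zhead 86.5 xax [ 0.002 -0.001 -1.   ] F [ 0.4 -0.   0.4] grip 0.002 j6 -1.58
linear [0.0262, 0.0038, -0.0079] rotation [0.001, -0.002, 0.004]
140 [[475, 41, 167], [481, 48, 164], [486, 46, 165], [492, 45, 165]]
142 [[475, 39, 162], [480, 41, 161], [486, 40, 161], [491, 41, 160]]
144 [[475, 44, 154], [480, 35, 157], [486, 36, 157], [491, 49, 151]]
146 [[475, 52, 144], [480, 33, 153], [486, 37, 151], [491, 52, 143]]
148 [[474, 31, 147], [480, 31, 147], [485, 30, 147], [491, 27, 149]]
150 [[474, 21, 146], [480, 23, 145], [485, 25, 144], [491, 23, 145]]
152 [[474, 22, 140], [479, 21, 140], [485, 24, 138], [490, 22, 139]]
154 [[474, 30, 129], [479, 38, 125], [485, 31, 129], [491, 32, 128]]
156 [[474, 35, 121], [479, 41, 118], [485, 38, 119], [491, 37, 119]]
158 [[474, 45, 110], [479, 51, 106], [485, 52, 106], [491, 45, 109]]
160 [[474, 80, 86], [479, 72, 89], [485, 71, 90], [491, 75, 88]]
162 [[473, 74, 82], [479, 70, 84], [485, 70, 84], [491, 77, 80]]
164 [[473, 77, 74], [479, 65, 80], [485, 68, 78], [491, 75, 74]]
166 [[473, 77, 67], [479, 72, 70], [485, 68, 72], [491, 76, 67]]
168 [[473, 75, 62], [479, 68, 65], [485, 66, 66], [491, 75, 61]]
170 [[473, 154, 13], [480, 150, 15], [486, 147, 16], [492, 150, 15]]
172 [[473, 129, 19], [479, 138, 14], [486, 139, 13], [492, 136, 15]]
174 [[473, 109, 23], [479, 109, 23], [485, 109, 22], [491, 107, 24]]
```

View pics/s4.png

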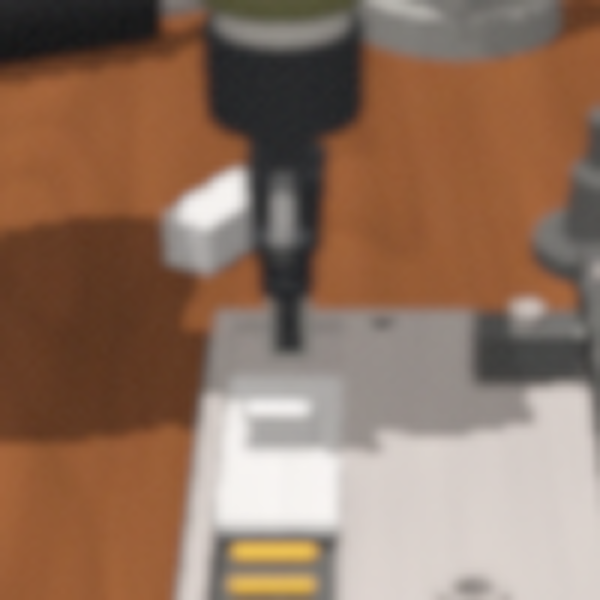

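The fingertips ended up about 31 mm above the reported TCP: the depth image puts them at z≈60-64 while the state says 28-34. They passed over the tab at (285,408) in this crop without touching it. I'll correct for this offset and descend carefully.

```bash
python3 -m jog '[{"linear":[0.03,0,0],"rotation":[0,0,0],"grip":0},{"linear":[0.06,0,0],"rotation":[0,0,0],"grip":0},{"linear":[0.075,0,0],"rotation":[0,0,0],"grip":0},{"linear":[0.08,0,0],"rotation":[0,0,0],"grip":0},{"linear":[0.08,0,0],"rotation":[0,0,0],"grip":0}]'; python3 to.py 481.6 60 4 86.5
python3 - <<'E'
from h import *
p,d=capture("side");X=cloud("side",d)
for r in range(160,186,2): print(r,[np.round(X[r,c]).astype(int).tolist() for c in (224,226,228,230)])
E
```

```text
time_s: 3.65
eef_pos: [483.3, 82.4, 2.0]
ee_rot: [0.515, -0.484, 0.516, 0.484]
force: [1.2, -0.4, 0.5]
grip_width: 0.002
t 3.65 tcp [483.3  82.4   2. ] zhead 86.4 xax [-0.001 -0.001 -1.   ] F [ 1.2 -0.4  0.5] grip 0.002 j6 -1.58
linear [-0.0066, 0.0011, -0.0751] rotation [-0.003, -0.002, -0.002]
160 [[473, 22, 115], [479, 23, 114], [484, 19, 116], [490, 20, 115]]
162 [[473, 29, 105], [479, 25, 107], [467, -1021, 638], [490, 25, 107]]
164 [[473, 38, 94], [479, 39, 93], [484, 37, 94], [490, 35, 95]]
166 [[473, 42, 86], [479, 49, 82], [484, 48, 82], [490, 46, 83]]
168 [[473, 78, 60], [479, 67, 66], [485, 69, 65], [491, 76, 61]]
170 [[473, 76, 54], [479, 70, 57], [485, 70, 57], [491, 77, 53]]
172 [[473, 77, 47], [479, 70, 51], [484, 71, 50], [491, 76, 47]]
174 [[472, 72, 43], [478, 65, 47], [484, 72, 43], [490, 76, 40]]
176 [[472, 78, 33], [478, 72, 36], [484, 67, 38], [490, 75, 34]]
178 [[472, 44, 45], [478, 44, 45], [484, 42, 46], [490, 46, 43]]
180 [[472, 42, 40], [478, 39, 41], [483, 41, 39], [489, 44, 38]]
182 [[472, 44, 31], [478, 42, 33], [483, 44, 31], [489, 44, 31]]
184 [[471, 42, 26], [477, 44, 24], [483, 42, 26], [489, 43, 25]]
```

```bash
python3 -m jog '[{"linear":[0,0,-0.04],"rotation":[0,0,0],"grip":0},{"linear":[0,0,-0.08],"rotation":[0,0,0],"grip":0},{"linear":[0,0,-0.12],"rotation":[0,0,0],"grip":0},{"linear":[0,0,-0.16],"rotation":[0,0,0],"grip":0},{"linear":[0,0,-0.2],"rotation":[0,0,0],"grip":0},{"linear":[0,0,-0.23],"rotation":[0,0,0],"grip":0},{"linear":[0,0,-0.25],"rotation":[0,0,0],"grip":0},{"linear":[0,0,-0.27],"rotation":[0,0,0],"grip":0},{"linear":[0,0,-0.28],"rotation":[0,0,0],"grip":0},{"linear":[0,0,-0.28],"rotation":[0,0,0],"grip":0}]'; python3 to.py 476 -12 2 86.5
python3 - <<'E'
from h import *
p,d=capture("side")
cv2.imwrite("pics/s5.png",cv2.resize(p[130:230,190:300,::-1],None,fx=6,fy=6,interpolation=cv2.INTER_CUBIC))
E
```

```text
time_s: 4.53
eef_pos: [478.4, -1.8, 2.6]
ee_rot: [0.515, -0.484, 0.516, 0.484]
force: [-0.7, 1.1, 0.7]
grip_width: -0.0
t 4.53 tcp [478.4  -1.8   2.6] zhead 86.4 xax [-0.    -0.001 -1.   ] F [-0.7  1.1  0.7] grip -0.0 j6 -1.76
linear [0.0021, 0.0059, -0.0346] rotation [-0.003, -0.003, -0.001]
```

View pics/s5.png

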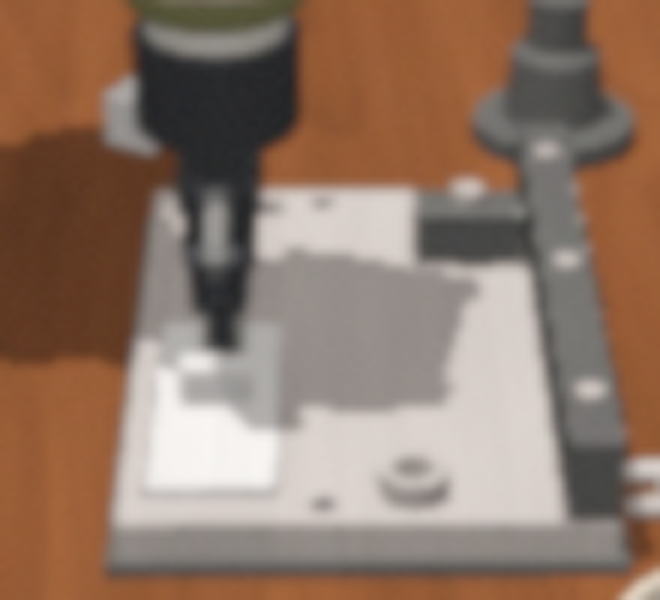

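The cover now hides all the pins, with its edge at row ~490 in the crop. I'll creep to the end stop while watching the force.

```bash
python3 -m jog '[{"linear":[0,0,-0.01],"rotation":[0,0,0],"grip":0},{"linear":[0,0,-0.015],"rotation":[0,0,0],"grip":0},{"linear":[0,0,-0.02],"rotation":[0,0,0],"grip":0},{"linear":[0,0,-0.02],"rotation":[0,0,0],"grip":0}]'; python3 -m jog '[{"linear":[0,0,-0.01],"rotation":[0,0,0],"grip":0},{"linear":[0,0,-0.01],"rotation":[0,0,0],"grip":0}]'
```

```text
time_s: 4.92
eef_pos: [477.7, -7.5, 2.5]
ee_rot: [0.515, -0.484, 0.516, 0.484]
force: [0.7, 0.7, 0.7]
grip_width: -0.001
time_s: 5.08
eef_pos: [477.6, -10.8, 2.5]
ee_rot: [0.515, -0.484, 0.516, 0.484]
force: [1.3, 1.0, 0.4]
grip_width: -0.0
```

```bash
python3 -m jog '[{"linear":[0,0,-0.01],"rotation":[0,0,0],"grip":0},{"linear":[0,0,-0.01],"rotation":[0,0,0],"grip":0}]'
```

```text
time_s: 5.25
eef_pos: [477.5, -12.0, 2.5]
ee_rot: [0.516, -0.483, 0.515, 0.485]
force: [3.3, 15.7, 0.5]
grip_width: 0.0
```

```bash
python3 -m jog '[{"linear":[0,0,-0.012],"rotation":[0,0,0],"grip":0},{"linear":[0,0,-0.012],"rotation":[0,0,0],"grip":0},{"linear":[0,0,-0.012],"rotation":[0,0,0],"grip":0}]'; python3 -m jog '[{"linear":[-0.01,0,0.04],"rotation":[0,0,0],"grip":0},{"linear":[-0.12,0,0.08],"rotation":[0,0,0],"grip":0},{"linear":[-0.3,0,0.08],"rotation":[0,0,0],"grip":0},{"linear":[-0.5,0,0.08],"rotation":[0,0,0],"grip":85},{"linear":[-0.5,0,0.08],"rotation":[0,0,0],"grip":85},{"linear":[-0.5,0,0.08],"rotation":[0,0,0],"grip":85}]'
python3 to.py 484.8 -323.5 100 -17.1;python3 to.py 484.8 -323.5 100 162.9
python3 - <<'E'
from h import *
p,d=capture("side")
cv2.imwrite("pics/s6.png",cv2.resize(p[130:230,190:300,::-1],None,fx=6,fy=6,interpolation=cv2.INTER_CUBIC))
E
```

```text
time_s: 5.5
eef_pos: [477.4, -12.1, 2.5]
ee_rot: [0.518, -0.481, 0.514, 0.485]
force: [6.5, 28.2, 1.6]
grip_width: 0.001
time_s: 6.0
eef_pos: [481.7, 9.8, 158.7]
ee_rot: [0.52, -0.485, 0.512, 0.482]
force: [0.9, -0.7, 0.1]
grip_width: 0.422
t 6.0 tcp [481.7   9.8 158.7] zhead 86.3 xax [ 0.011  0.005 -1.   ] F [ 0.9 -0.7  0.1] grip 0.422 j6 -1.74
linear [0.1902, -0.0805, -1.1091] rotation [3.609, 0.027, 0.004]
t 6.0 tcp [481.7   9.8 158.7] zhead 86.3 xax [ 0.011  0.005 -1.   ] F [ 0.9 -0.7  0.1] grip 0.422 j6 -1.74
linear [0.1902, -0.0805, -1.1091] rotation [-2.674, -0.004, 0.025]
```

View pics/s6.png

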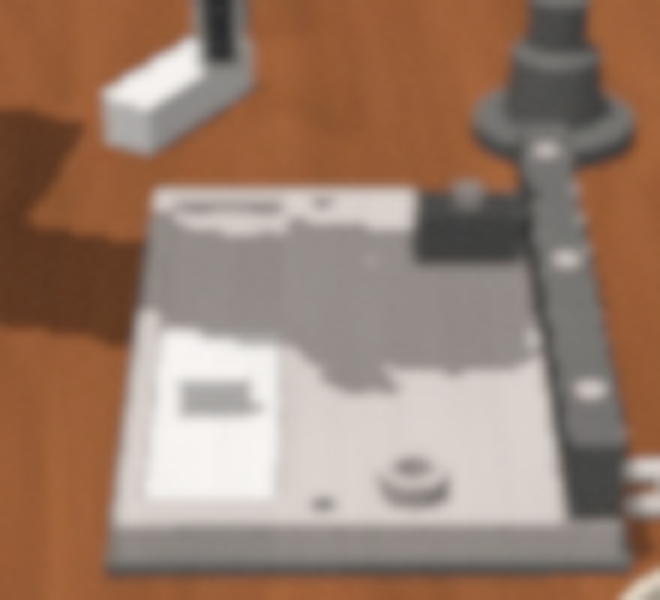

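The cover is fully shut: the front edge is at row 497 of the crop, the pocket is hidden, and the reaction at the end stop was 28 N. Now I'll go over the blank.

```bash
python3 -m jog '[{"linear":[0,0,-0.4],"rotation":[1,0.02,0],"grip":85},{"linear":[0,0,-0.4],"rotation":[1,0.02,0],"grip":85},{"linear":[0,0,-0.4],"rotation":[1,0.02,0],"grip":85},{"linear":[0,0,-0.4],"rotation":[1,0.02,0],"grip":85},{"linear":[0,0,-0.4],"rotation":[1,0.02,0],"grip":85}]'; python3 to.py 484.8 -323.5 100 -17.1
```

```text
time_s: 6.47
eef_pos: [471.7, -111.2, 153.2]
ee_rot: [0.621, -0.339, 0.621, 0.338]
force: [-0.4, -0.3, -1.6]
grip_width: 0.995
t 6.47 tcp [ 471.7 -111.2  153.2] zhead 57.2 xax [ 0.001 -0.002 -1.   ] F [-0.4 -0.3 -1.6] grip 0.995 j6 -1.47
linear [0.1791, -0.4201, -0.5708] rotation [2.593, -0.0, 0.005]
```

```bash
python3 -m jog '[{"linear":[0,-0.3,-0.4],"rotation":[1,0,0],"grip":85},{"linear":[0,-0.3,-0.4],"rotation":[1,0,0],"grip":85},{"linear":[0,-0.3,-0.4],"rotation":[1,0,0],"grip":85},{"linear":[0,-0.3,-0.4],"rotation":[1,0,0],"grip":85},{"linear":[0,-0.3,-0.4],"rotation":[1,0,0],"grip":85}]'; python3 to.py 484.8 -323.5 100 -17.1
```

```text
time_s: 6.88
eef_pos: [481.9, -264.2, 152.0]
ee_rot: [0.685, -0.173, 0.686, 0.172]
force: [-0.4, 0.4, 0.3]
grip_width: 0.995
t 6.88 tcp [ 481.9 -264.2  152. ] zhead 28.2 xax [-0.001 -0.002 -1.   ] F [-0.4  0.4  0.3] grip 0.995 j6 -1.21
linear [0.1737, -0.1785, -0.0847] rotation [1.583, -0.002, 0.004]
```

```bash
python3 -m jog '[{"linear":[0.1,-0.178,-0.085],"rotation":[1,0,0],"grip":85},{"linear":[0.1,-0.178,-0.085],"rotation":[1,0,0],"grip":85},{"linear":[0.1,-0.178,-0.085],"rotation":[1,0,0],"grip":85},{"linear":[0.1,-0.178,-0.085],"rotation":[1,0,0],"grip":85},{"linear":[0.17,-0.178,-0.085],"rotation":[1,0,0],"grip":85},{"linear":[0.17,-0.178,-0.085],"rotation":[1,0,0],"grip":85}]'; python3 to.py 484.8 -323.5 80 -17.1
```

```text
time_s: 7.38
eef_pos: [483.5, -320.9, 97.3]
ee_rot: [0.705, 0.002, 0.709, 0.0]
force: [0.2, 0.8, -1.6]
grip_width: 0.996
t 7.38 tcp [ 483.5 -320.9   97.3] zhead -0.1 xax [-0.006  0.003 -1.   ] F [ 0.2  0.8 -1.6] grip 0.996 j6 -0.78
linear [0.0576, -0.0088, 0.0045] rotation [0.593, -0.012, -0.004]
```

```bash
python3 -m jog '[{"linear":[0.1,-0.009,0.004],"rotation":[0.593,-0.012,-0.004],"grip":85},{"linear":[0.1,-0.009,0.004],"rotation":[0.593,-0.012,-0.004],"grip":85},{"linear":[0.1,-0.009,0.004],"rotation":[0.593,-0.012,-0.004],"grip":85},{"linear":[0.1,-0.009,0.004],"rotation":[0.593,-0.012,-0.004],"grip":85}]'; python3 to.py 484.8 -323.5 0 -17.1
python3 - <<'E'
from h import *
p,d=capture("side");np.savez("pics/s7.npz",p=p,d=d)
cv2.imwrite("pics/s7.png",cv2.resize(p[180:310,170:300,::-1],None,fx=4.6,fy=4.6,interpolation=cv2.INTER_CUBIC))
E
```

```text
time_s: 7.72
eef_pos: [484.6, -322.3, 66.8]
ee_rot: [0.699, 0.104, 0.7, -0.104]
force: [0.5, -0.0, 0.7]
grip_width: 0.995
t 7.72 tcp [ 484.6 -322.3   66.8] zhead -16.9 xax [-0.001  0.001 -1.   ] F [ 0.5 -0.   0.7] grip 0.995 j6 -0.49
linear [0.2227, -0.0038, 0.0022] rotation [0.006, -0.003, -0.002]
```

View pics/s7.png

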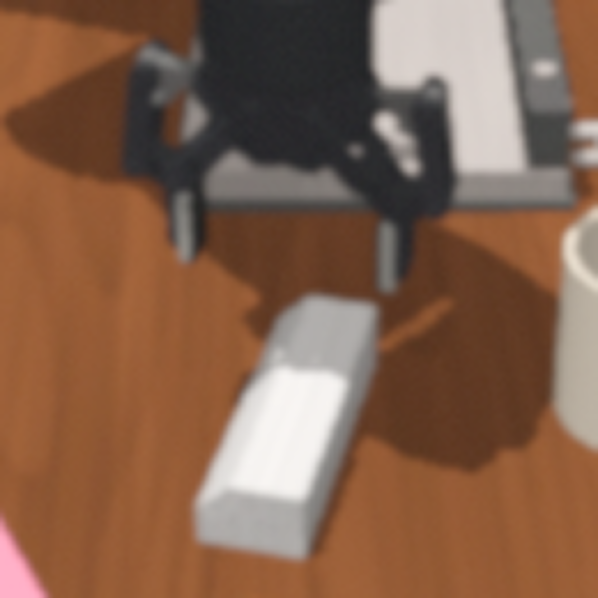

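```bash
python3 - <<'E'
from h import *
z=np.load("pics/s7.npz");X=cloud("side",z["d"])
for r in range(224,246,2): print(r,[np.round(X[r,c]).astype(int).tolist() for c in (209,210,211,212)],[np.round(X[r,c]).astype(int).tolist() for c in (252,253,254,255,256,258)])
E
```

```text
224 [[437, -319, 141], [439, -321, 141], [441, -320, 141], [443, -314, 137]] [[523, -350, 158], [525, -348, 157], [527, -347, 156], [529, -349, 158], [531, -351, 159], [535, -346, 155]]
226 [[437, -322, 138], [439, -321, 136], [441, -322, 137], [443, -315, 132]] [[523, -350, 153], [525, -350, 154], [527, -351, 154], [529, -351, 154], [531, -351, 154], [535, -349, 152]]
228 [[436, -319, 130], [439, -322, 132], [441, -321, 132], [442, -316, 128]] [[523, -343, 144], [525, -349, 148], [527, -348, 147], [529, -350, 149], [531, -347, 146], [535, -346, 145]]
230 [[436, -321, 126], [438, -320, 126], [440, -323, 128], [442, -313, 121]] [[523, -345, 140], [525, -348, 142], [527, -349, 143], [529, -343, 139], [532, -344, 139], [535, -345, 140]]
232 [[436, -320, 121], [438, -322, 123], [440, -321, 122], [442, -316, 118]] [[523, -347, 137], [525, -346, 136], [527, -347, 137], [529, -345, 135], [531, -346, 135], [535, -346, 135]]
234 [[436, -321, 116], [438, -321, 117], [440, -319, 115], [442, -317, 113]] [[523, -347, 131], [525, -347, 132], [527, -347, 132], [529, -345, 130], [532, -345, 130], [5
[... 215 characters left out ...]
78, -3], [432, -179, -2], [434, -181, -1], [437, -179, -2]] [[523, -346, 121], [525, -346, 121], [527, -349, 123], [530, -343, 118], [532, -344, 119], [536, -346, 120]]
240 [[429, -188, -1], [432, -190, 0], [434, -189, -1], [437, -190, 0]] [[523, -346, 116], [525, -348, 117], [527, -349, 117], [530, -344, 114], [532, -345, 114], [551, -197, 0]]
242 [[429, -196, -1], [432, -198, 0], [434, -194, -3], [437, -195, -3]] [[523, -347, 111], [525, -349, 113], [527, -348, 112], [530, -341, 106], [545, -204, -1], [550, -204, -1]]
244 [[429, -205, -1], [432, -204, -1], [434, -202, -3], [437, -205, -1]] [[535, -213, 0], [537, -212, -1], [540, -211, -1], [542, -210, -3], [545, -211, -2], [550, -212, -1]]
```

Open tips measure z≈109 with the reported TCP z at 67, so the 30 mm offset still holds. The jaws straddle the blank, with tips at crop (187,260) and (387,290). Descending.

```bash
python3 -m jog '[{"linear":[0.12,-0.004,0.002],"rotation":[0.006,0,0],"grip":85},{"linear":[0.22,-0.004,0.002],"rotation":[0.006,0,0],"grip":85},{"linear":[0.28,-0.004,0.002],"rotation":[0.006,0,0],"grip":85},{"linear":[0.31,-0.004,0.002],"rotation":[0.006,0,0],"grip":85},{"linear":[0.32,-0.004,0.002],"rotation":[0.006,0,0],"grip":85},{"linear":[0.328,-0.004,0.002],"rotation":[0.006,0,0],"grip":85}]'; python3 to.py 484.8 -323.5 -32 -17.1
python3 - <<'E'
from h import *
p,d=capture("side");np.savez("pics/s8.npz",p=p,d=d)
cv2.imwrite("pics/s8.png",cv2.resize(p[180:310,170:300,::-1],None,fx=4.6,fy=4.6,interpolation=cv2.INTER_CUBIC))
E
```

```text
time_s: 8.27
eef_pos: [485.4, -324.0, -30.5]
ee_rot: [0.7, 0.104, 0.699, -0.104]
force: [0.0, -0.4, 0.1]
grip_width: 0.997
t 8.27 tcp [ 485.4 -324.   -30.5] zhead -16.9 xax [ 0. -0. -1.] F [ 0.  -0.4  0.1] grip 0.997 j6 -0.49
linear [0.0049, 0.0011, -0.0025] rotation [0.008, 0.0, 0.0]
```

View pics/s8.png

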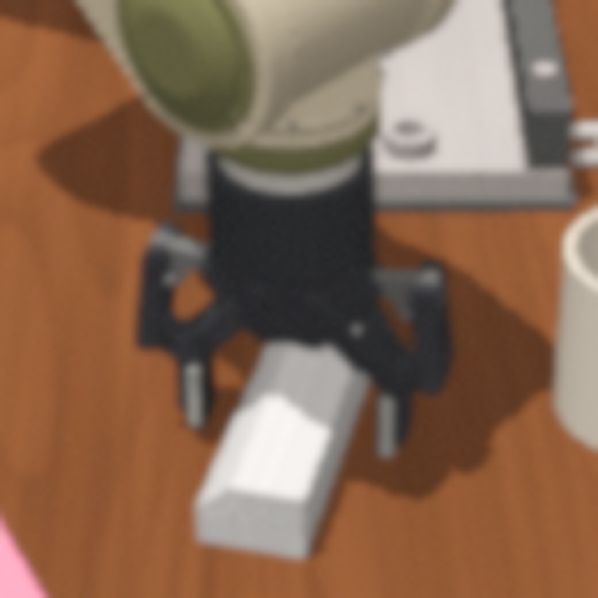

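Fingers are on both sides of the blank, centred and just off the bench. Closing with 60 N.

```bash
python3 -m jog '[{"linear":[0,0,0],"rotation":[0,0,0],"grip":40},{"linear":[0,0,0],"rotation":[0,0,0],"grip":40},{"linear":[0,0,0],"rotation":[0,0,0],"grip":40},{"linear":[0,0,0],"rotation":[0,0,0],"grip":40},{"linear":[0,0,0],"rotation":[0,0,0],"grip":40},{"linear":[0,0,0],"rotation":[0,0,0],"grip":40}]' 60; python3 -m jog '[{"linear":[-0.05,0,0],"rotation":[0,0,0],"grip":40},{"linear":[-0.15,0,0],"rotation":[0,0,0],"grip":40},{"linear":[-0.28,0,0],"rotation":[0,0,0],"grip":40},{"linear":[-0.4,0,0],"rotation":[0,0,0],"grip":40},{"linear":[-0.4,0,0],"rotation":[0,0,0],"grip":40}]'; python3 to.py 500 -200 95 -3.5
python3 - <<'E'
from h import *
p,d=capture("side");np.savez("pics/s9.npz",p=p,d=d)
cv2.imwrite("pics/s9.png",cv2.resize(p[150:310,170:300,::-1],None,fx=3.75,fy=3.75,interpolation=cv2.INTER_CUBIC))
E
```

```text
time_s: 8.82
eef_pos: [485.6, -324.4, -29.3]
ee_rot: [0.7, 0.103, 0.699, -0.104]
force: [-1.3, 1.6, 7.7]
grip_width: 0.573
time_s: 9.23
eef_pos: [487.9, -326.5, 97.8]
ee_rot: [0.703, 0.101, 0.696, -0.106]
force: [0.2, -0.9, -4.5]
grip_width: 0.572
t 9.23 tcp [ 487.9 -326.5   97.8] zhead -16.9 xax [ 0.009 -0.009 -1.   ] F [ 0.2 -0.9 -4.5] grip 0.572 j6 -0.49
linear [0.0056, 0.4152, -0.0838] rotation [-0.466, 0.022, 0.015]
```

View pics/s9.png

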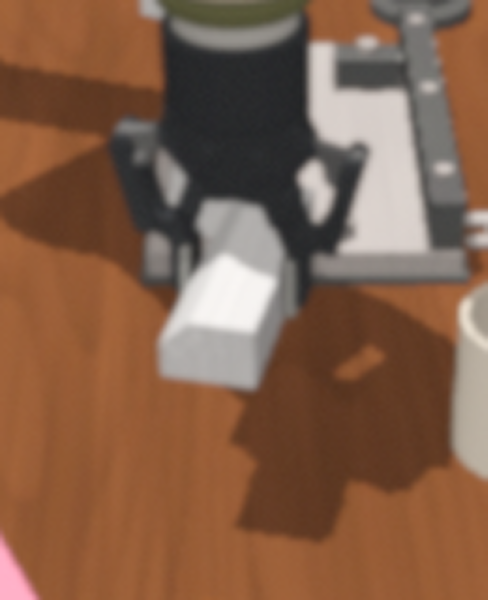

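```bash
python3 to.py 535 -150 120 -3.5
```

```text
t 9.28 tcp [ 486.7 -325.4   93.9] zhead -16.9 xax [ 0.006 -0.006 -1.   ] F [-0.5  0.1 -5.7] grip 0.573 j6 -0.49
linear [-0.0895, 0.6058, -0.0151] rotation [-0.467, 0.013, 0.009]
```

```bash
python3 -m jog '[{"linear":[-0.09,0.06,0],"rotation":[-0.05,0,0],"grip":40},{"linear":[-0.09,0.15,0],"rotation":[-0.15,0.013,0.009],"grip":40},{"linear":[-0.09,0.25,-0.01],"rotation":[-0.25,0.013,0.009],"grip":40},{"linear":[-0.09,0.35,-0.015],"rotation":[-0.35,0.013,0.009],"grip":40},{"linear":[-0.09,0.45,-0.015],"rotation":[-0.45,0.013,0.009],"grip":40},{"linear":[-0.09,0.53,-0.015],"rotation":[-0.467,0.013,0.009],"grip":40},{"linear":[-0.09,0.58,-0.015],"rotation":[-0.467,0.013,0.009],"grip":40},{"linear":[-0.09,0.605,-0.015],"rotation":[-0.467,0.013,0.009],"grip":40},{"linear":[-0.09,0.605,-0.015],"rotation":[-0.467,0.013,0.009],"grip":40}]';  python3 to.py 585.6 24.4 90 -3.5
```

```text
time_s: 10.03
eef_pos: [534.5, -148.7, 118.6]
ee_rot: [0.706, 0.021, 0.708, -0.02]
force: [0.5, -1.1, -5.4]
grip_width: 0.575
t 10.03 tcp [ 534.5 -148.7  118.6] zhead -3.4 xax [-0.003  0.001 -1.   ] F [ 0.5 -1.1 -5.4] grip 0.575 j6 -0.42
linear [0.0957, 0.5861, 0.1363] rotation [0.004, -0.005, -0.002]
```

```bash
python3 -m jog '[{"linear":[0,0.06,0.02],"rotation":[0,0,0],"grip":40},{"linear":[0,0.15,0.04],"rotation":[0,0,0],"grip":40},{"linear":[0,0.25,0.06],"rotation":[0,0,0],"grip":40},{"linear":[0,0.35,0.09],"rotation":[0,0,0],"grip":40},{"linear":[0,0.45,0.11],"rotation":[0,0,0],"grip":40},{"linear":[0.03,0.53,0.13],"rotation":[0,0,0],"grip":40},{"linear":[0.06,0.57,0.136],"rotation":[0,0,0],"grip":40},{"linear":[0.096,0.586,0.136],"rotation":[0.004,-0.005,0],"grip":40},{"linear":[0.096,0.586,0.136],"rotation":[0.004,-0.005,0],"grip":40},{"linear":[0.096,0.586,0.136],"rotation":[0.004,-0.005,0],"grip":40}]';  python3 to.py 585.6 24.4 5 -3.5
python3 - <<'E'
from h import *
p,d=capture("side");np.savez("pics/s10.npz",p=p,d=d)
cv2.imwrite("pics/s10.png",cv2.resize(p[90:240,180:320,::-1],None,fx=4,fy=4,interpolation=cv2.INTER_CUBIC))
E
```

```text
time_s: 10.87
eef_pos: [584.9, 23.3, 88.9]
ee_rot: [0.706, 0.022, 0.708, -0.022]
force: [-0.0, -0.4, -5.9]
grip_width: 0.573
t 10.87 tcp [584.9  23.3  88.9] zhead -3.5 xax [-0.003  0.001 -1.   ] F [-0.  -0.4 -5.9] grip 0.573 j6 -0.1
linear [0.2797, 0.0035, 0.0028] rotation [-0.002, -0.005, -0.002]
```

View pics/s10.png

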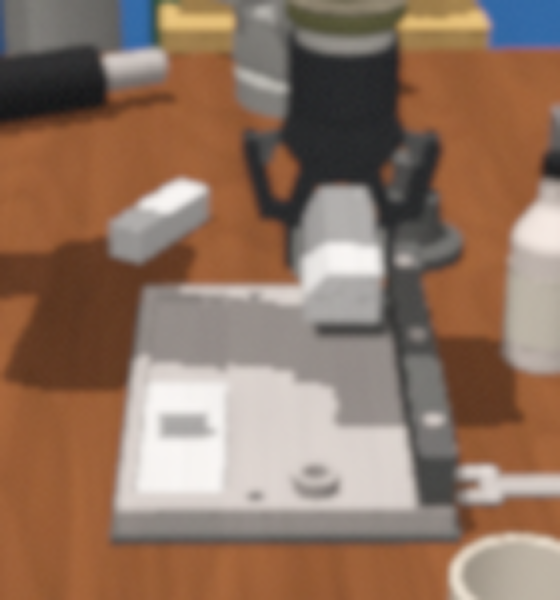

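```bash
python3 - <<'E'
from fit import *
z=np.load("pics/s10.npz");X=cloud("side",z["d"])
for r in range(158,176,2): print(r,[np.round(X[r,c]).astype(int).tolist() for c in (255,257,259,265,271,273,274,275,276)])
J=[551,32.5,-.061]
print(W(J,[[35,-76,119]]), (proj("side",W(J,[[10,-76,119],[60,-76,119]]))))
E
```

```text
158 [[559, 5, 127], [561, -26, 143], [566, -35, 147], [580, -46, 152], [596, -47, 152], [601, -47, 152], [604, -45, 151], [615, 10, 123], [640, 164, 46]]
160 [[558, -2, 125], [560, -34, 140], [565, -45, 146], [580, -47, 146], [596, -47, 146], [601, -49, 147], [604, -48, 146], [650, 249, -4], [639, 156, 43]]
162 [[558, -3, 119], [559, -46, 141], [565, -43, 139], [581, -44, 139], [596, -48, 141], [602, -49, 141], [604, -47, 140], [632, 122, 53], [640, 155, 36]]
164 [[574, 171, 23], [560, -45, 134], [565, -46, 135], [581, -48, 135], [597, -46, 134], [602, -49, 135], [604, -49, 135], [629, 103, 56], [633, 107, 54]]
166 [[572, 156, 23], [560, -44, 128], [565, -46, 128], [581, -47, 129], [597, -49, 129], [602, -48, 129], [605, -48, 129], [629, 99, 51], [632, 100, 51]]
168 [[571, 143, 23], [560, -44, 122], [565, -45, 122], [581, -47, 122], [597, -48, 122], [602, -50, 124], [606, -44, 120], [628, 95, 47], [632, 98, 45]]
170 [[570, 131, 22], [576, 128, 24], [580, 101, 38], [598, 98, 39], [616, 95, 40], [623, 97, 39], [626, 101, 37], [629, 97, 39], [632, 99, 37]]
172 [[569, 114, 24], [575, 116, 23], [580, 104, 29], [599, 100, 31], [617, 98, 32], [623, 99, 30], [626, 97, 32], [630, 101, 29], [633, 99, 30]]
174 [[568, 101, 24], [574, 98, 26], [580, 102, 23], [599, 100, 24], [617, 96, 26], [624, 103, 21], [626, 97, 24], [630, 99, 24], [633, 101, 22]]
[[581.30177725 -45.49232203 119.        ]] [[255.65641781 168.92907847]
 [274.37990261 168.96527804]]
```

```bash
python3 -m jog '[{"linear":[0.07,0,0],"rotation":[0,0,0],"grip":40},{"linear":[0.14,0,0],"rotation":[0,-0.005,0],"grip":40},{"linear":[0.2,0,0],"rotation":[0,-0.005,0],"grip":40},{"linear":[0.25,0,0],"rotation":[0,-0.005,0],"grip":40},{"linear":[0.27,0,0],"rotation":[0,-0.005,0],"grip":40},{"linear":[0.285,0,0],"rotation":[0,-0.005,0],"grip":40},{"linear":[0.295,0,0],"rotation":[0,-0.005,0],"grip":40}]';  python3 to.py 585.6 24.4 -5 -3.5
python3 - <<'E'
from h import *
p,d=capture("side");np.savez("pics/s11.npz",p=p,d=d)
cv2.imwrite("pics/s11.png",cv2.resize(p[110:240,190:310,::-1],None,fx=4.6,fy=4.6,interpolation=cv2.INTER_CUBIC))
E
```

```text
time_s: 11.5
eef_pos: [585.9, 22.4, 1.7]
ee_rot: [0.708, 0.022, 0.706, -0.022]
force: [0.0, 0.0, -5.1]
grip_width: 0.575
t 11.5 tcp [585.9  22.4   1.7] zhead -3.6 xax [ 0.003  0.    -1.   ] F [ 0.   0.  -5.1] grip 0.575 j6 -0.1
linear [0.0224, 0.0066, -0.0014] rotation [-0.004, 0.006, -0.001]
```

View pics/s11.png

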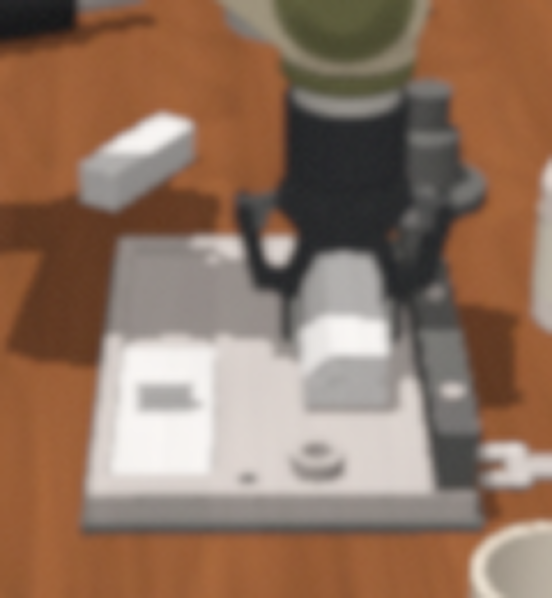

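```bash
python3 -m jog '[{"linear":[0.01,0,0],"rotation":[0,0.006,0],"grip":40},{"linear":[0.018,0,0],"rotation":[0,0.006,0],"grip":40},{"linear":[0.018,0,0],"rotation":[0,0.006,0],"grip":40}]'; python3 -m jog '[{"linear":[0.008,0,0],"rotation":[0,0,0],"grip":40},{"linear":[0.008,0,0],"rotation":[0,0,0],"grip":40}]'
```

```text
time_s: 11.8
eef_pos: [585.8, 22.5, -4.0]
ee_rot: [0.707, 0.022, 0.707, -0.022]
force: [0.4, 0.4, -5.6]
grip_width: 0.574
time_s: 11.97
eef_pos: [586.0, 22.5, -4.4]
ee_rot: [0.707, 0.022, 0.707, -0.022]
force: [-7.2, -0.6, 11.3]
grip_width: 0.57
```

```bash
python3 -m jog '[{"linear":[-0.003,0.006,0],"rotation":[0,0,0],"grip":40},{"linear":[-0.003,0.012,0],"rotation":[0,0,0],"grip":40},{"linear":[-0.003,0.016,0],"rotation":[0,0,0],"grip":40},{"linear":[-0.003,0.016,0],"rotation":[0,0,0],"grip":40}]'; python3 -m jog '[{"linear":[0,0.005,0],"rotation":[0,0,0],"grip":40},{"linear":[0,0.008,0],"rotation":[0,0,0],"grip":40}]'
```

```text
time_s: 12.3
eef_pos: [586.2, 27.7, -3.7]
ee_rot: [0.707, 0.022, 0.707, -0.022]
force: [-1.0, 0.5, -5.3]
grip_width: 0.575
time_s: 12.47
eef_pos: [586.2, 30.3, -4.0]
ee_rot: [0.706, 0.022, 0.707, -0.022]
force: [0.4, 0.6, -5.8]
grip_width: 0.575
```

```bash
python3 -m jog '[{"linear":[0,0.005,0],"rotation":[0,0,0],"grip":40},{"linear":[0,0.008,0],"rotation":[0,0,0],"grip":40}]'; python3 -m jog '[{"linear":[0,0.003,0],"rotation":[0,0,0],"grip":40},{"linear":[0,0.005,0],"rotation":[0,0,0],"grip":40}]'
```

```text
time_s: 12.63
eef_pos: [586.4, 30.6, -3.9]
ee_rot: [0.706, 0.02, 0.707, -0.023]
force: [-3.4, -16.4, -4.1]
grip_width: 0.573
time_s: 12.8
eef_pos: [586.5, 30.4, -3.8]
ee_rot: [0.706, 0.019, 0.707, -0.024]
force: [-1.6, -13.3, -3.1]
grip_width: 0.574
```

```bash
python3 -m jog '[{"linear":[0.003,-0.001,0],"rotation":[0,0,0],"grip":40},{"linear":[0.005,-0.001,0],"rotation":[0,0,0],"grip":40},{"linear":[0.004,-0.001,0],"rotation":[0,0,0],"grip":58},{"linear":[0.002,-0.001,0],"rotation":[0,0,0],"grip":58},{"linear":[0.0,-0.001,0],"rotation":[0,0,0],"grip":58},{"linear":[-0.02,-0.001,0],"rotation":[0,0,0],"grip":58}]'
python3 - <<'E'
from h import *
p,d=capture("side");np.savez("pics/s12.npz",p=p,d=d)
cv2.imwrite("pics/s12.png",cv2.resize(p[110:240,190:310,::-1],None,fx=4.6,fy=4.6,interpolation=cv2.INTER_CUBIC))
E
```

```text
time_s: 13.3
eef_pos: [586.2, 30.3, 1.8]
ee_rot: [0.706, 0.019, 0.708, -0.023]
force: [-0.7, -0.8, 0.3]
grip_width: 0.679
```

View pics/s12.png

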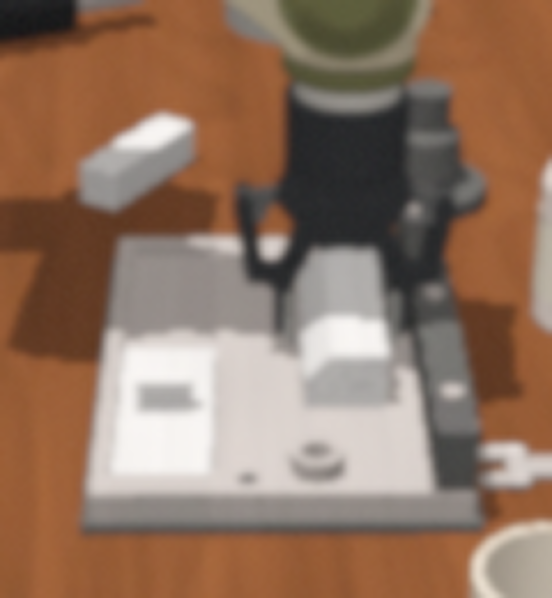

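```bash
python3 -m jog '[{"linear":[-0.1,0,0],"rotation":[0,0,0],"grip":58},{"linear":[-0.2,0,0],"rotation":[0,0,0],"grip":58},{"linear":[-0.33,0,0],"rotation":[-0.2,0,0],"grip":58},{"linear":[-0.35,0,0],"rotation":[-0.4,0,0],"grip":40},{"linear":[-0.35,0,-0.1],"rotation":[-0.7,0,0],"grip":40},{"linear":[-0.35,0,-0.18],"rotation":[-1,0,0],"grip":40},{"linear":[-0.35,0,-0.18],"rotation":[-1,0,0],"grip":40}]'; python3 to.py 531 35.7 100 86.5
```

```text
time_s: 13.93
eef_pos: [529.9, 34.8, 108.8]
ee_rot: [0.688, -0.158, 0.691, 0.155]
force: [-0.5, -0.2, -0.2]
grip_width: 0.466
t 13.93 tcp [529.9  34.8 108.8] zhead 25.6 xax [-0.002 -0.006 -1.   ] F [-0.5 -0.2 -0.2] grip 0.466 j6 -0.6
linear [0.0294, 0.0013, 0.0046] rotation [-2.126, -0.012, 0.004]
```

```bash
python3 -m jog '[{"linear":[0,0,0],"rotation":[-0.25,0,0],"grip":40},{"linear":[0,0,0],"rotation":[-0.5,0,0],"grip":40},{"linear":[0,0,0],"rotation":[-0.75,0,0],"grip":40},{"linear":[0,0,0],"rotation":[-1,0,0],"grip":40},{"linear":[0,0,0],"rotation":[-1,0,0],"grip":40},{"linear":[0,0,0],"rotation":[-1,0,0],"grip":40}]';python3 -m jog '[{"linear":[0,0,0],"rotation":[-0.25,0,0],"grip":40},{"linear":[0,0,0],"rotation":[-0.5,0,0],"grip":40},{"linear":[0,0,0],"rotation":[-0.75,0,0],"grip":40},{"linear":[0,0,0],"rotation":[-1,0,0],"grip":40},{"linear":[0,0,0],"rotation":[-1,0,0],"grip":40},{"linear":[0,0,0],"rotation":[-1,0,0],"grip":40}]'; python3 to.py 531 35.7 0 86.5
python3 - <<'E'
from h import *
p,d=capture("side");np.savez("pics/s13.npz",p=p,d=d)
cv2.imwrite("pics/s13.png",cv2.resize(p[110:240,190:310,::-1],None,fx=4.6,fy=4.6,interpolation=cv2.INTER_CUBIC))
p,d=capture("top");np.savez("pics/t13.npz",p=p,d=d)
cv2.imwrite("pics/t13.png",cv2.resize(p[150:235,170:280,::-1],None,fx=7,fy=7,interpolation=cv2.INTER_CUBIC))
E
```

```text
time_s: 14.43
eef_pos: [530.1, 34.8, 109.1]
ee_rot: [0.629, -0.323, 0.631, 0.32]
force: [0.3, 0.2, 0.5]
grip_width: 0.464
time_s: 14.93
eef_pos: [530.1, 34.8, 109.2]
ee_rot: [0.531, -0.467, 0.534, 0.464]
force: [-0.7, -0.2, -0.6]
grip_width: 0.468
t 14.93 tcp [530.1  34.8 109.2] zhead 82.3 xax [-0.001 -0.006 -1.   ] F [-0.7 -0.2 -0.6] grip 0.468 j6 -1.59
linear [0.3641, -0.0026, 0.0056] rotation [-0.145, -0.012, -0.001]
```

View pics/s13.png

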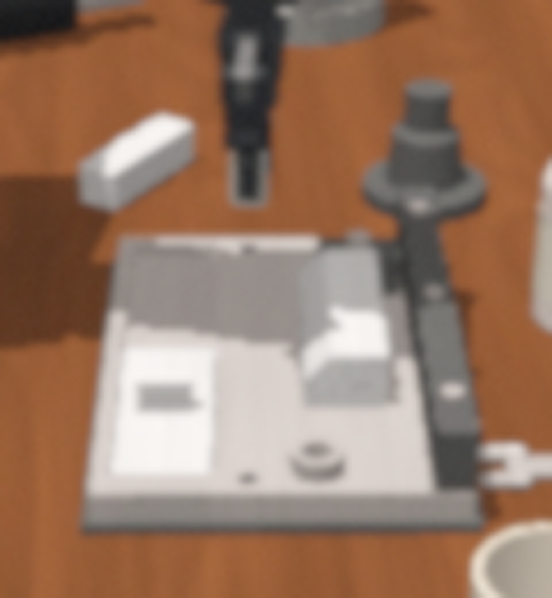

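View pics/t13.png

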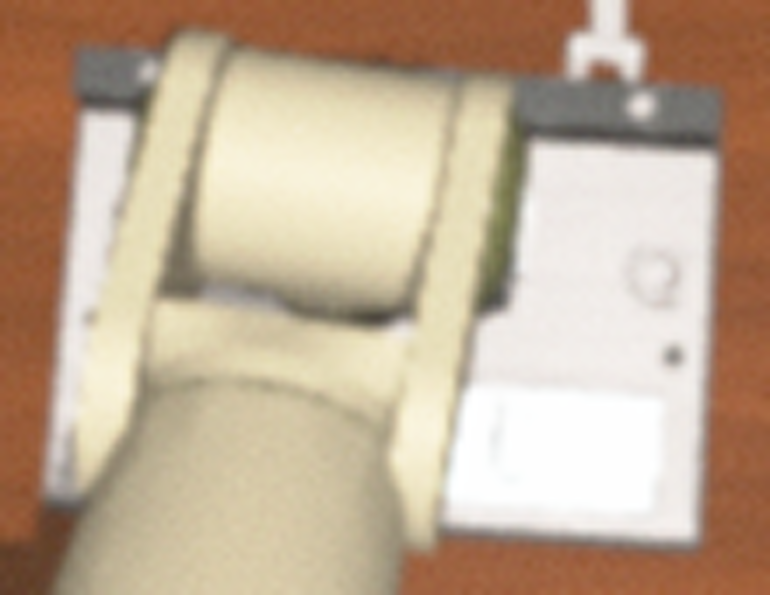

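The blank lies flat on the bed, end face at (350,380) in the side crop, parallel to the fence with a gap and its far end at the stop. The cover is shut. Next I'll lower on the -x side and push it to the fence, low on its face.

```bash
python3 -m jog '[{"linear":[0.1,0,0.005],"rotation":[-0.145,-0.01,0],"grip":40},{"linear":[0.2,0,0.005],"rotation":[-0.145,-0.01,0],"grip":40},{"linear":[0.28,0,0.005],"rotation":[-0.145,-0.01,0],"grip":40},{"linear":[0.33,0,0.005],"rotation":[-0.145,-0.01,0],"grip":40},{"linear":[0.35,0,0.005],"rotation":[-0.145,-0.01,0],"grip":40},{"linear":[0.36,0,0.005],"rotation":[-0.145,-0.01,0],"grip":40},{"linear":[0.36,0,0.005],"rotation":[-0.145,-0.01,0],"grip":40}]';python3 to.py 556 34 0 86.5
python3 - <<'E'
from h import *
p,d=capture("side");np.savez("pics/s14.npz",p=p,d=d);X=cloud("side",d)
cv2.imwrite("pics/s14.png",cv2.resize(p[110:240,190:310,::-1],None,fx=4.6,fy=4.6,interpolation=cv2.INTER_CUBIC))
E
```

```text
time_s: 15.62
eef_pos: [530.4, 35.6, 1.4]
ee_rot: [0.515, -0.485, 0.515, 0.484]
force: [-0.9, -0.1, -0.4]
grip_width: 0.472
t 15.62 tcp [530.4  35.6   1.4] zhead 86.5 xax [-0.    -0.001 -1.   ] F [-0.9 -0.1 -0.4] grip 0.472 j6 -1.66
linear [0.0047, -0.0854, -0.0002] rotation [-0.0, -0.002, -0.0]
```

View pics/s14.png

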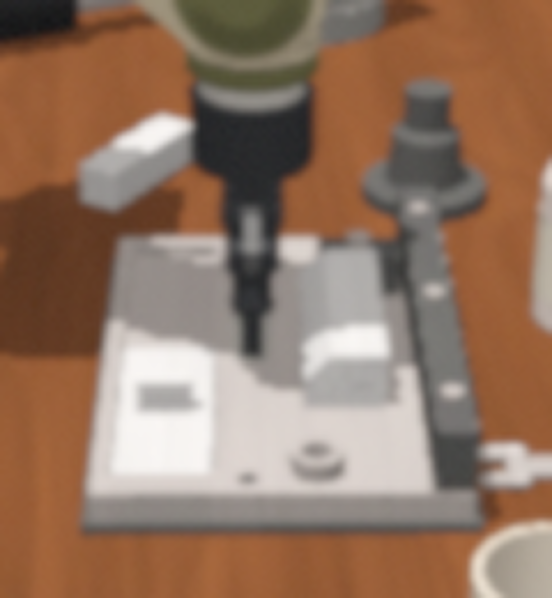

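```bash
python3 -m jog '[{"linear":[0.006,-0.03,0],"rotation":[0,0,0],"grip":40},{"linear":[0.006,-0.05,0],"rotation":[0,0,0],"grip":40},{"linear":[0.006,-0.07,0],"rotation":[0,0,0],"grip":40},{"linear":[0.006,-0.085,0],"rotation":[0,0,0],"grip":40},{"linear":[0.006,-0.1,0],"rotation":[0,0,0],"grip":40},{"linear":[0.006,-0.11,0],"rotation":[0,0,0],"grip":40},{"linear":[0.006,-0.12,0],"rotation":[0,0,0],"grip":40},{"linear":[0.006,-0.12,0],"rotation":[0,0,0],"grip":40}]';python3 to.py 556 34 0 86.5
python3 - <<'E'
from h import *
p,d=capture("side");np.savez("pics/s15.npz",p=p,d=d);X=cloud("side",d)
cv2.imwrite("pics/s15.png",cv2.resize(p[110:240,190:310,::-1],None,fx=4.6,fy=4.6,interpolation=cv2.INTER_CUBIC))
E
```

```text
time_s: 16.33
eef_pos: [567.2, 33.4, 0.2]
ee_rot: [0.515, -0.485, 0.515, 0.484]
force: [-0.5, 0.5, -0.2]
grip_width: 0.469
t 16.33 tcp [5.672e+02 3.340e+01 2.000e-01] zhead 86.5 xax [ 0.001 -0.001 -1.   ] F [-0.5  0.5 -0.2] grip 0.469 j6 -1.66
linear [0.0006, 0.0375, -0.0002] rotation [0.0, -0.002, 0.003]
```

View pics/s15.png

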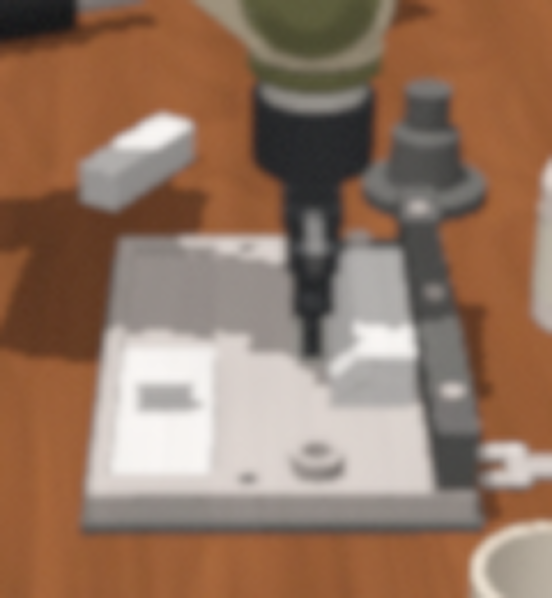

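The blank slides with the fingers: its end face is now at (375,380), and a small gap to the fence remains. I'll creep until it touches the fence.

```bash
python3 -m jog '[{"linear":[0,-0.01,0],"rotation":[0,0,0],"grip":40},{"linear":[0,-0.018,0],"rotation":[0,0,0],"grip":40},{"linear":[0,-0.022,0],"rotation":[0,0,0],"grip":40}]';python3 -m jog '[{"linear":[0,-0.008,0],"rotation":[0,0,0],"grip":40},{"linear":[0,-0.01,0],"rotation":[0,0,0],"grip":40}]'
```

```text
time_s: 16.63
eef_pos: [571.4, 33.1, -0.1]
ee_rot: [0.513, -0.484, 0.516, 0.486]
force: [-20.8, -1.2, 14.1]
grip_width: 0.469
time_s: 16.8
eef_pos: [571.1, 33.3, -0.4]
ee_rot: [0.511, -0.482, 0.518, 0.488]
force: [-23.5, -1.3, 16.6]
grip_width: 0.468
```

```bash
python3 - <<'E'
from h import *
p,d=capture("side");np.savez("pics/s16.npz",p=p,d=d);X=cloud("side",d)
cv2.imwrite("pics/s16.png",cv2.resize(p[145:215,240:310,::-1],None,fx=8,fy=8,interpolation=cv2.INTER_CUBIC))
for r in range(184,204,2): print(r,[np.round(X[r,c]).astype(int).tolist() for c in (258,260,262,264,270,278,280,282,284,286)])
E
```

```text
184 [[568, 1, 46], [574, 1, 46], [580, 7, 42], [584, -5, 49], [599, -25, 60], [622, -19, 56], [628, -21, 57], [631, -33, 64], [637, -31, 62], [642, -35, 64]]
186 [[568, 0, 40], [574, 2, 39], [580, 4, 37], [584, -11, 46], [598, -35, 60], [620, -34, 58], [625, -37, 60], [630, -41, 62], [636, -42, 62], [641, -45, 64]]
188 [[569, 5, 31], [575, 8, 29], [580, 2, 32], [582, -28, 50], [597, -42, 58], [619, -46, 59], [625, -43, 57], [628, -54, 63], [634, -54, 63], [640, -54, 63]]
190 [[569, 6, 24], [575, 6, 23], [580, 5, 24], [581, -36, 48], [597, -43, 52], [620, -41, 50], [626, -39, 48], [627, -66, 64], [632, -69, 66], [637, -67, 64]]
192 [[568, -4, 23], [574, -3, 22], [579, -3, 22], [581, -40, 44], [598, -40, 43], [620, -41, 43], [625, -42, 43], [628, -63, 56], [631, -75, 63], [636, -78, 65]]
194 [[567, -14, 22], [572, -17, 24], [578, -18, 24], [581, -40, 37], [598, -41, 37], [620, -42, 37], [626, -41, 37], [626, -72, 55], [630, -83, 62], [633, -95, 69]]
196 [[566, -30, 25], [571, -31, 26], [577, -24, 21], [582, -37, 29], [598, -42, 32], [621, -40, 29], [625, -46, 33], [626, -74, 50], [628, -96, 63], [633, -98, 65]]
198 [[565, -40, 25], [570, -39, 24], [576, -38, 23], [582, -39, 24], [598, -41, 25], [620, -43, 25], [627, -40, 22], [626, -76, 45], [626, -107, 64], [632, -104, 62]]
200 [[564, -46, 22], [569, -49, 24], [575, -51, 25], [580, -53, 26], [597, -51, 24], [619, -52, 24], [625, -52, 23], [626, -77, 39], [625, -114, 62], [631, -115, 63]]
202 [[563, -58, 23], [568, -64, 27], [574, -61, 25], [579, -60, 24], [596, -64, 26], [618, -62, 23], [624, -60, 22], [626, -80, 35], [623, -130, 66], [629, -126, 64]]
```

View pics/s16.png

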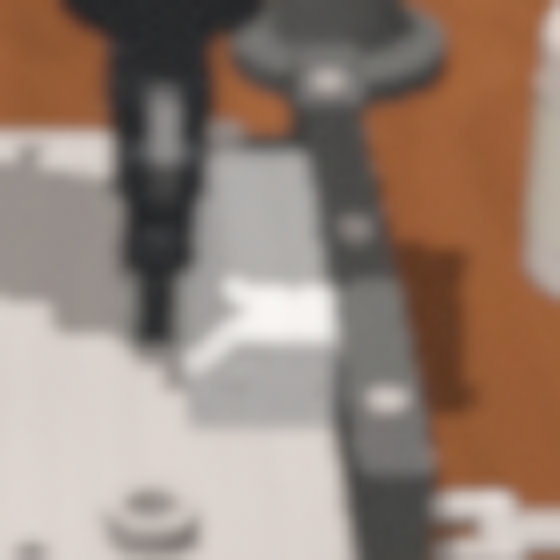

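The blank's back is on the fence. Its end face spans x 580–627, y≈-41, and it pushes back with about 23 N. Next I'll check for y drift, back off, rise to bevel height and push diagonally.

```bash
python3 - <<'E'
from fit import *
J=[551,32.5,-.061]
for n in("s14","s16"):
    X=cloud("side",np.load(f"pics/{n}.npz")["d"]);m=np.zeros(X.shape[:2],bool);m[184:202,250:290]=1
    m&=(X[...,2]>28)&(X[...,2]<52)&(abs(X[...,1]+42)<6)
    P=X[m]; e=P[:,:2]-J[:2];c,s=np.cos(J[2]),np.sin(J[2]);jx=c*e[:,0]+s*e[:,1];jy=-s*e[:,0]+c*e[:,1]
    print(n,m.sum(),"jy",np.median(jy),jy.mean(),"jx",np.percentile(jx,[2,98]),"slope",np.polyfit(jx,jy,1))
    # stop face
    m=(X[...,2]>30)&(X[...,2]<53);m[:150]=0;m[178:]=0;m[:,255:]&=1
    Q=X[m];e=Q[:,:2]-J[:2];jx=c*e[:,0]+s*e[:,1];jy=-s*e[:,0]+c*e[:,1];k=(jx>27)&(jx<82)&(abs(jy-72)<8);print("stop",k.sum(),np.median(jy[k]) if k.any() else None)
E
python3 -m jog '[{"linear":[0,0.02,0],"rotation":[0,0,0],"grip":40},{"linear":[-0.04,0.025,0],"rotation":[0,0,0],"grip":40},{"linear":[-0.066,0.02,0],"rotation":[0,0,0],"grip":40},{"linear":[-0.066,0.01,0],"rotation":[0,0,0],"grip":40},{"linear":[-0.066,0.0,0],"rotation":[0,0,0],"grip":40},{"linear":[-0.066,0.0,0],"rotation":[0,0,0],"grip":40}]'; python3 to.py 571 33 20 86.5
```

```text
s14 127 jy -70.19456641878698 -70.3478817403812 jx [12.19728043 81.48027312] slope [-6.43858275e-03 -7.00992528e+01]
time_s: 17.35
eef_pos: [572.4, 33.1, 19.6]
ee_rot: [0.511, -0.482, 0.518, 0.488]
force: [0.8, 0.0, 1.3]
grip_width: 0.47
t 17.35 tcp [572.4  33.1  19.6] zhead 86.6 xax [-0.013 -0.    -1.   ] F [0.8 0.  1.3] grip 0.47 j6 -1.66
linear [-0.0014, 0.0046, -0.0008] rotation [0.004, -0.003, -0.026]Traceback (most recent call last):
  File "<stdin>", line 9, in <module>
numpy._core._exceptions._UFuncOutputCastingError: Cannot cast ufunc 'bitwise_and' output from dtype('int64') to dtype('bool') with casting rule 'same_kind'
```

```bash
cat > chk.py <<'E'
from fit import *
import sys
J=[551,32.5,-.061];c,s=np.cos(J[2]),np.sin(J[2])
def jj(P): e=P[:,:2]-J[:2];return c*e[:,0]+s*e[:,1],-s*e[:,0]+c*e[:,1]
for n in sys.argv[1:]:
    X=cloud("side",np.load(f"pics/{n}.npz")["d"]);jx,jy=[a.reshape(X.shape[:2]) for a in jj(X.reshape(-1,3))];z=X[...,2]
    m=(z>29)&(z<52)&(abs(jy+69)<7)&(jx>0)&(jx<83)
    f=(z>30)&(z<60)&(jx>79)&(jx<91)&(jy<-78)&(jy>-150)
    k=(z>30)&(z<52)&(abs(jy-72)<7)&(jx>28)&(jx<80)
    print(n,"end jy",m.sum(),round(np.median(jy[m]),1),"jx",np.round(np.percentile(jx[m],[3,97]),1),"fence",f.sum(),round(np.median(jx[f]),1) if f.any() else "","stop",k.sum(),np.round(np.median(jy[k]),1) if k.any() else "")
E
python3 chk.py s6 s10 s12 s14 s16
python3 -m jog '[{"linear":[0,-0.015,0],"rotation":[0,0,-0.02],"grip":40},{"linear":[0,-0.02,0],"rotation":[0,0,-0.02],"grip":40},{"linear":[0,-0.02,0],"rotation":[0,0,-0.02],"grip":40}]'; python3 to.py 571 33 20 86.5
```

```text
time_s: 17.6
eef_pos: [578.0, 32.8, 19.1]
ee_rot: [0.513, -0.484, 0.516, 0.486]
force: [-3.0, -0.4, 1.9]
grip_width: 0.467
t 17.6 tcp [578.   32.8  19.1] zhead 86.6 xax [-0.005 -0.001 -1.   ] F [-3.  -0.4  1.9] grip 0.467 j6 -1.66
linear [-0.0028, 0.0232, -0.0006] rotation [0.004, -0.003, -0.009]Traceback (most recent call last):
  File "chk.py", line 6, in <module>
    X=cloud("side",np.load(f"pics/{n}.npz")["d"]);jx,jy=[a.reshape(X.shape[:2]) for a in jj(X.reshape(-1,3))];z=X[...,2]
                   ~~~~~~~^^^^^^^^^^^^^^^^^
    fid = stack.enter_context(open(os.fspath(file), "rb"))
                              ~~~~^^^^^^^^^^^^^^^^^^^^^^^
FileNotFoundError: [Errno 2] No such file or directory: 'pics/s6.npz'
```

```bash
python3 - <<'E'
from h import *
p,d=capture("side");np.savez("pics/s17.npz",p=p,d=d)
cv2.imwrite("pics/s17.png",cv2.resize(p[145:215,240:310,::-1],None,fx=8,fy=8,interpolation=cv2.INTER_CUBIC))
E
python3 chk.py s10 s12 s14 s16 s17
```

```text
s10 end jy 6 -73.0 jx [81.3 81.4] fence 29 81.7 stop 53 70.6
s12 end jy 132 -69.6 jx [12.3 81.1] fence 27 81.6 stop 9 70.0
s14 end jy 131 -70.0 jx [12.2 81.4] fence 25 81.7 stop 33 70.5
s16 end jy 134 -69.4 jx [31.8 81.5] fence 26 81.8 stop 0 
s17 end jy 136 -69.9 jx [31.8 81.5] fence 27 81.7 stop 0
```

View pics/s17.png

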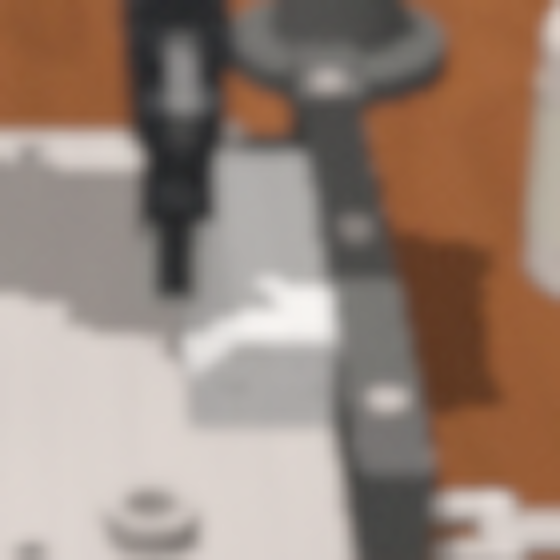

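The y position did not drift: the end reads jig y -69.8 ±0.4 throughout, so the +y end is at about 70.2 and the stop at 70.5. The back edge at 81.5 matches the fence at 81.7. The fingertip touches the bevel at crop (175,290). Now the diagonal push.

```bash
python3 -m jog '[{"linear":[0.004,-0.006,0],"rotation":[0,0,0],"grip":40},{"linear":[0.008,-0.01,0],"rotation":[0,0,0],"grip":40},{"linear":[0.01,-0.012,0],"rotation":[0,0,0],"grip":40},{"linear":[0.01,-0.012,0],"rotation":[0,0,0],"grip":40}]'; python3 to.py 571 33 20 86.5
```

```text
time_s: 17.98
eef_pos: [578.1, 32.8, 18.7]
ee_rot: [0.511, -0.482, 0.518, 0.488]
force: [-32.2, -1.0, 40.2]
grip_width: 0.47
t 17.98 tcp [578.1  32.8  18.7] zhead 86.7 xax [-0.013 -0.001 -1.   ] F [-32.2  -1.   40.2] grip 0.47 j6 -1.66
linear [-0.0041, 0.0238, -0.0008] rotation [0.007, -0.004, -0.026]
```

```bash
python3 -m jog '[{"linear":[0.006,-0.008,0],"rotation":[0,0,0],"grip":40},{"linear":[0.006,-0.008,0],"rotation":[0,0,0],"grip":40},{"linear":[0.006,-0.008,0],"rotation":[0,0,0],"grip":40},{"linear":[0.006,-0.008,0],"rotation":[0,0,0],"grip":40},{"linear":[0.006,-0.008,0],"rotation":[0,0,0],"grip":40},{"linear":[0.006,-0.008,0],"rotation":[0,0,0],"grip":40},{"linear":[0.006,-0.008,0],"rotation":[0,0,0],"grip":40},{"linear":[0.006,-0.008,0],"rotation":[0,0,0],"grip":40}]'; python3 - <<'E'
from h import *
p,d=capture("side");np.savez("pics/s18.npz",p=p,d=d)
cv2.imwrite("pics/s18.png",cv2.resize(p[110:240,190:320,::-1],None,fx=4.6,fy=4.6,interpolation=cv2.INTER_CUBIC))
s=sense();print(s["force"],s["eef_pos"],np.abs(s["dq"]).max())
E
python3 chk.py s17 s18
```

```text
time_s: 18.65
eef_pos: [577.8, 32.8, 18.8]
ee_rot: [0.509, -0.481, 0.519, 0.49]
force: [-25.6, -1.1, 31.6]
grip_width: 0.469
[-25.60324403  -0.48728174  31.51751296] [577.81083543  32.77910244  18.85575409] 0.001460220461738044
s17 end jy 136 -69.9 jx [31.8 81.5] fence 27 81.7 stop 0 
s18 end jy 133 -69.9 jx [31.8 81.5] fence 28 81.6 stop 0
```

View pics/s18.png

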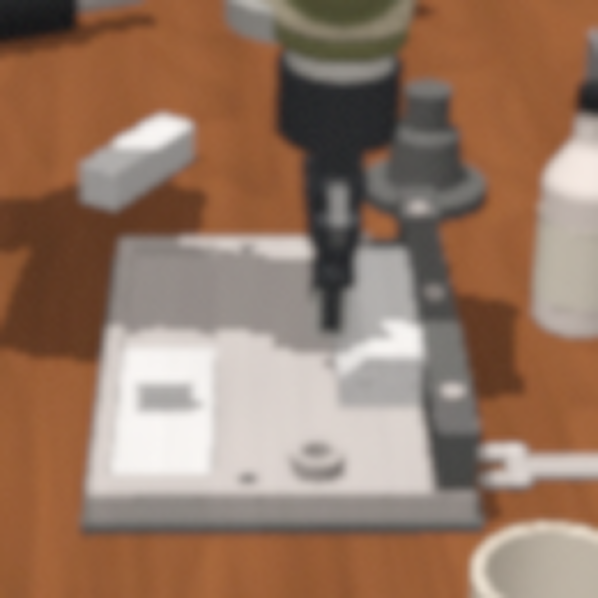

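```bash
python3 -c "
from rig import *
print(finish_job())
s=sense();print(s['force'],s['time_s'])"
```

```text
the job is handed in; nothing more can be done
None
the job is handed in; nothing more can be done
```

I shut the pocket cover, placed the blank on the bed against the stop and fence, and handed the job in at 18.7 s with the fingertips still pressing on its bevel. `finish_job()` reports no verdict, so the result below rests on my own checks.

**What I did**
- **Cover:** I pushed it by its tab to the end stop, where it pushed back with 28 N. It looked fully shut in every later picture.
- **Blank:** I gripped it across its width, set it on the bed, slid it to the stop until it pushed back with 14–16 N, then let go and pushed it to the fence.
- **Hold:** I pushed diagonally on the bevel with two fingertips and kept that push.

**Last checks**

| Check | Reading |
|---|---|
| Push on the blank | about 26 N forward and 31 N down, steady |
| Back edge against the fence | 81.5 mm, against 81.6 mm for the fence face in the same depth image |
| +y end against the stop | about 70.1 mm, against about 70.5 mm for the stop (last visible before the fingers hid it) |
| Arm motion | still |
| Nearby bystanders | none visibly moved in the last side picture; I did not measure them |

**What disagreed**
- **Tool tip:** the fingertips are about 30 mm above the reported tool point when shut. My first pass at the tab therefore went over it without touching anything, and I corrected for the offset afterwards.
- **Jig pose:** my fit is about 3 mm off in x, since the fence measured 81.7 mm instead of 85. I relied on contact forces and relative measurements for the final fit.
- **Not measured directly:** the fence and bed forces come only from the wrist reading, after bed friction and the blank's weight.

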